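Sort leftover mist-line fittings into their parts trays

ROBOT

A 6-joint arm with a two-finger parallel gripper is mounted at the origin on the work surface. World frame = base frame: x ahead of the robot, y to its left, z up, the work surface at z = 0. Lengths are in m, angles in degrees, forces in N, time in s.
With the tool pointing down it reaches from about 0.375 to 0.9 m from the base axis. Payload 3.1 kg.
Tool frame: the origin (TCP) lies midway between the tips of the shut fingers; the grasp point (between the pads) lies 19 mm behind it; z points along the fingers, y is the line along which they close (so a half turn about z gives the same grasp; the last joint's range is limited). The gripper opens to 87 mm and grips with 3 to 60 N. Pads are 19 mm wide; open, the fingers measure 117 mm over their backs; the gripper's body (75 mm by 190 mm) begins 51 mm behind the grasp point.
Start: joints at [63.226, 30.224, 82.088, -0, 67.689, -10.227], TCP at [0.178, 0.599, 0.223] pointing down, gripper open.
Joint ranges: [-176.69, 176.69], [-43.24, 126.21], [12.49, 139.97], [-82, 262], [0, 151.66], [-163.58, 163.58]. Speed limits (degrees/s): [159.86, 159.86, 180, 180, 180, 180].

INTERFACE

Orientations are given as a 3x3 rotation matrix whose columns are the frame's x, y, z axes.
In Python, from rig import read_state, capture, camera_info, hand_in gives the robot as it stands.
- The arm moves only by the tool drive_tool, never from a script. Its argument "motion" is a list of rows, each a list of 2 entries, a list of its own where there are three numbers: the shift along the tool's x, y, z in mm, then the turn, a rotation vector about the tool's x, y, z in rad. A call has 1 to 5 rows; each row shifts and turns the commanded pose from where the row before left it, along the tool's axes as they then stand; what a row does not reach is not made up. A row lasts 1/10 s, in which the tool goes at most 50 mm and 8.59 degrees, less where a joint would pass 70% of its speed; a pose out of reach is approached as far as the arm can. A call is refused whole if a number of a shift passes 50 or a number of a turn 0.15, either way. A call with a gripper value outside its range is refused whole. "gripper" is the opening, from 0 (shut) to 1 (fully open), set as the call begins (left out, the last holds). The fingers move at their own pace and stop on an object; the grip force is fixed at half the most. Time passes only in rows, so rows that do not move let the fingers close. It gives the time, the measured TCP pose, the force, the opening and the grip force at its end, in the units of the state.
- read_state(): the state, without advancing time (a new reading comes with each control period).
- capture(name): name is "side" or "top" or "wrist"; returns the picture (384x512x3 uint8, red, green, blue); there is no depth.
- camera_info(name): a dict with "fovy" (degrees; the focal length in pixels is half the picture's height over the tangent of half this angle, whatever the lens; pixels are square), "cx", "cy" (the principal point, pixels), "xyz" and "orientation" of the camera in the world; the wrist camera has in their place "T_tool_cam" (4x4, takes a point from camera to tool coordinates, whose origin is the TCP and whose axes are the flange's). Camera axes: x right, y down, z forward; pixel columns grow to the right and rows downward; lengths in m; the calibration is good to about 2 mm. A picture is of the moment at which its call begins: read the wrist's pose just before it. camera_info takes no time and is no camera call.
- hand_in(): hands the job in; it is judged then, once.
The state is a dict: "time_s": time; "joint_positions": joint angles; "qvel": joint speeds; "tau": joint torques, N m; "position": TCP position; "tcp_rot": TCP orientation; "force": force on the tool from outside, world axes, zero at the start; "moment": the same for the moment, N m; "opening": opening from 0.0 (shut) to 1.0 (fully open); "grasp_force": force on a finger pad.
Only numpy, scipy, OpenCV 4.12 (cv2) and the standard library are available. Lean on these libraries where they do the work, as an engineer would, in place of code of your own. Each camera call takes 0.05 s, during which the arm holds its last target. There are 200 camera calls.

TASK

Five pipe fittings are left on the sowing bench from plumbing the mist line. Sort them into the parts trays that already hold their kind (straight couplers with the couplers, valves with the valves, the tee with the tees, whatever the colour of their nuts): lay each one down gently, flat on the free floor in front of the stock, not on top of another fitting and not dropped. Leave the seed cup and the seed jar standing where they are.

Things in the scene. Friction and masses are not known exactly. Their poses are not given: they have to be found in the camera images.
- coupler_blue_c (a point): straight pipe coupler lying on the bench: black body, two blue nuts, 90 mm long, 32 wide and high, 70 g. Point: its centre, 16 mm above its underside; x along the pipe axis, y across, z up. Nuts eight-sided (it does not roll), 28 mm long; between them at the centre a collar 18 mm long, 30 wide. Take it there from above, fingers closing along y.
- coupler_black_c (a point): straight pipe coupler lying on the bench: black body, two black nuts, 90 mm long, 32 wide and high, 70 g. Point: its centre, 16 mm above its underside; x along the pipe axis, y across, z up. Nuts eight-sided (it does not roll), 28 mm long; between them at the centre a collar 18 mm long, 30 wide. Take it there from above, fingers closing along y.
- valve_blue_c (a point): ball valve lying lever up: black body, two blue nuts, red lever on top; 96 mm long, 32 wide, 50 high, 130 g. Point: its centre, 25 mm above its underside; x along the pipe axis, y across, z up. Nuts eight-sided, 28 mm long. Middle body 34 mm long, 32 wide and high: take it there from above, fingers closing along y beside the lever (50 mm long in x, up to 18 wide, fixed).
- valve_black_c (a point): ball valve lying lever up: black body, two black nuts, red lever on top; 96 mm long, 32 wide, 50 high, 130 g. Point: its centre, 25 mm above its underside; x along the pipe axis, y across, z up. Nuts eight-sided, 28 mm long. Middle body 34 mm long, 32 wide and high: take it there from above, fingers closing along y beside the lever (50 mm long in x, up to 18 wide, fixed).
- tee_c (a point): tee lying flat: black body, three blue nuts (32 mm thick); run 90 mm long, 61 mm from the back of the run to the end of the branch, 32 high, 100 g. Point: centre of that 90 x 61 outline, 16 mm above its underside; x along the run, +y along the branch, z up. Take it from above, fingers closing along y (61 mm): one on the back of the run, one on the flat end (28 mm disc) of the branch.
- tray_couplers_bay (a point): white open parts tray with couplers as stock along its rear, 163 mm deep, 208 wide; does not move. Point: centre of the free floor (115 mm along x by 200 along y), on its top face, 4 mm over the bench; x points towards the stock, away from the robot, y across, z up. Walls 4 mm thick: front lip (x = -57 mm) 28 mm over the bench, side walls 50. Stock begins at x = +62 mm, 68 mm high.
- tray_valves_bay (a point): yellow open parts tray with red-levered valves as stock along its rear, 163 mm deep, 208 wide; does not move. Point: centre of the free floor (115 mm along x by 200 along y), on its top face, 4 mm over the bench; x points towards the stock, away from the robot, y across, z up. Walls 4 mm thick: front lip (x = -57 mm) 28 mm over the bench, side walls 50. Stock begins at x = +62 mm, 54 mm high.
- tray_tees_bay (a point): green open parts tray with tees (branches up) as stock along its rear, 163 mm deep, 208 wide; does not move. Point: centre of the free floor (115 mm along x by 200 along y), on its top face, 4 mm over the bench; x points towards the stock, away from the robot, y across, z up. Walls 4 mm thick: front lip (x = -57 mm) 28 mm over the bench, side walls 50. Stock begins at x = +62 mm, 65 mm high.
- seed_cup_c (a point): clear plastic seed cup standing open and upright on the bench, 72 mm across the rim, 95 mm high, light and loose; a bystander. Point: its centre, half-way up.
- seed_jar_c (a point): amber glass seed jar with a white cap, 64 mm across, 85 mm high, loose; a bystander. Point: its centre, half-way up.
There are look-alikes about, which are no part of the job. Leave any yellow look-alike of the part that bears valve_black_c alone. Leave any orange look-alike of the part that bears coupler_black_c alone.

How it is judged:
By the outcome, as a careful person would: the job done as asked, in the order asked, and still so for the second after the job is handed in, with the robot touching nothing.
It also fails if it takes over 115 s, if anything falls off the work surface, if the arm or the gripper's body presses on something with over 40 N, if the wrist force passes 120 N, or if a joint passes its speed limit or range.

## Working session

There is one attempt and no reset: what is moved stays moved. The work goes in short steps, Python scripts to look and compute and a tool call to move; the robot and the scene stay as the last step left them, time stands still between calls to the robot, and variables do not carry over. Pictures are saved under pics/ and viewed, at most 14 in all, crops included, and the job is handed in when it is done.

Besides the shell and the picture viewer there is one more tool, called after "Call:" by a JSON object that holds its "name" and its "arguments", one argument or row to a line. drive_tool: Moves the arm, as the interface text tells. Its arguments: {"type":"object","properties":{"motion":{"type":"array","items":{"type":"array"}},"gripper":{"type":"number"}},"required":["motion"]}

```bash
mkdir -p pics; python3 - <<'E'
from rig import *
import cv2,numpy as np
s=read_state();print(s['time_s'],s['position'],s['tcp_rot'],s['opening'])
for n in ['top','side','wrist']:
    print(n,camera_info(n)); cv2.imwrite(f'pics/{n}0.png',cv2.cvtColor(capture(n),cv2.COLOR_RGB2BGR))
a=[cv2.imread(f'pics/{n}0.png') for n in ['top','side']]
cv2.imwrite('pics/top0b.png',cv2.resize(a[0],(800,600),interpolation=cv2.INTER_CUBIC))
cv2.imwrite('pics/side0b.png',cv2.resize(a[1],(800,600),interpolation=cv2.INTER_CUBIC))
E
```

```text
0.0 [0.17765302 0.59845218 0.22159272] [[-9.58585907e-01  2.84801969e-01 -9.47154334e-04]
 [ 2.84803314e-01  9.58584058e-01 -1.91712034e-03]
 [ 3.61927398e-04 -2.10747723e-03 -9.99997714e-01]] 0.9982369956462039
top {'fovy': 45.19016570505364, 'cx': 255.80278966690935, 'cy': 194.51218465041637, 'xyz': array([0.38842296, 0.01032207, 1.38378038]), 'orientation': array([[-0.01808546, -0.99820862,  0.05703038],
       [-0.99961018,  0.0168385 , -0.0222702 ],
       [ 0.02127   , -0.05741091, -0.99812403]])}
side {'fovy': 44.82521012851532, 'cx': 264.73142764487363, 'cy': 189.1669629091851, 'xyz': array([-0.42813336, -0.96343921,  0.82698959]), 'orientation': array([[ 0.73401661, -0.32123555,  0.59835386],
       [-0.67869536, -0.37854528,  0.62934576],
       [ 0.02433579, -0.86805022, -0.4958796 ]])}
wrist {'fovy': 63.36641062489897, 'cx': 255.8621427878525, 'cy': 194.59651404595238, 'T_tool_cam': array([[-7.80422456e-04, -9.60756913e-01, -2.77390601e-01,
         7.63620756e-02],
       [ 9.99999333e-01, -5.13580143e-04, -1.03462865e-03,
        -7.09716322e-05],
       [ 8.51564321e-04, -2.77391224e-01,  9.60756673e-01,
        -1.62028358e-01],
       [ 0.00000000e+00,  0.00000000e+00,  0.00000000e+00,
         1.00000000e+00]])}
```

View pics/top0b.png

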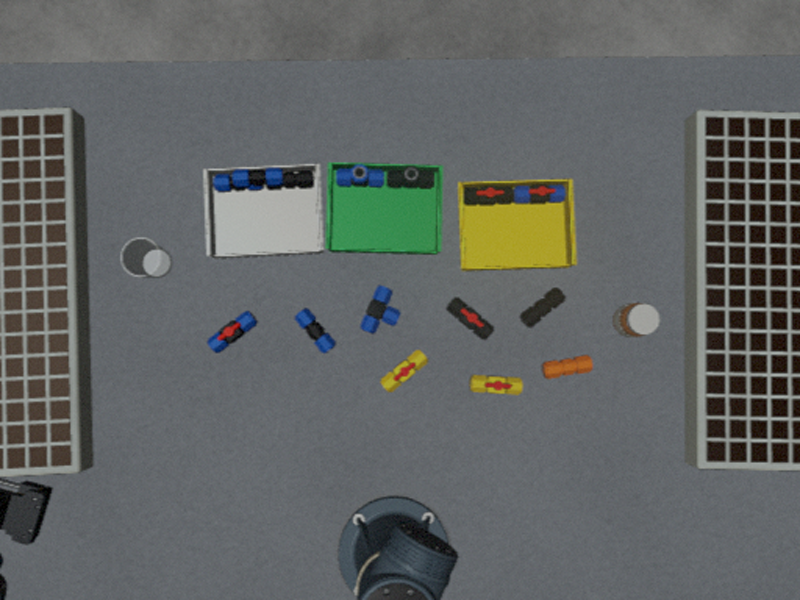

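View pics/side0b.png

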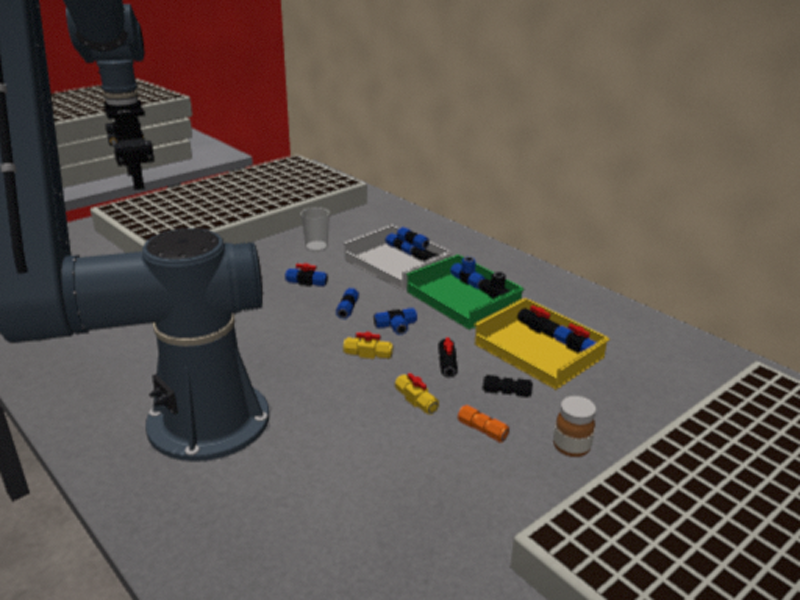

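The top view (800-px scale) shows the candidates:
- Valves with a red lever: (232,331) has blue nuts and (470,318) is all black. The yellow ones at (404,370) and (497,385) are look-alikes.
- Couplers: (315,330) is blue and (543,307) is black. The orange one at (568,366) is a look-alike.
- Tee: (380,310).
- Trays: white holds couplers (265,215), green tees (385,215), yellow valves (517,230).

I'm measuring these now, with one enlarged crop to confirm.

```bash
cat > h.py <<'E'
from rig import *
import cv2,numpy as np
def cam(n,st=None):
    c=camera_info(n)
    if n=='wrist':
        T=c['T_tool_cam'];R=np.array(st['tcp_rot']);o=np.array(st['position'])+R@T[:3,3];R=R@T[:3,:3]
    else:o,R=np.array(c['xyz']),np.array(c['orientation'])
    return o,R,192/np.tan(np.radians(c['fovy']/2)),c['cx'],c['cy']
def ray(C,p):
    o,R,f,cx,cy=C;d=R@np.array([(p[0]-cx)/f,(p[1]-cy)/f,1]);return o,d/np.linalg.norm(d)
def plane(C,p,z):
    o,d=ray(C,p);return o+d*(z-o[2])/d[2]
def proj(C,P):
    o,R,f,cx,cy=C;q=R.T@(np.array(P)-o);return np.array([f*q[0]/q[2]+cx,f*q[1]/q[2]+cy])
def tri(a,b):
    (o1,d1),(o2,d2)=a,b;t=np.linalg.lstsq(np.c_[d1,-d2],o2-o1,rcond=None)[0]
    p,q=o1+d1*t[0],o2+d2*t[1];return (p+q)/2,np.linalg.norm(p-q)
def fgmask(im):  # not-bench: saturated or dark
    h=cv2.cvtColor(im,cv2.COLOR_BGR2HSV);b=np.median(h[...,2])
    return (((h[...,1]>95)|(h[...,2]<.55*b))*255).astype(np.uint8)
E
python3 - <<'E'
from h import *
t=cv2.imread('pics/top0.png');s=cv2.imread('pics/side0.png');T=cam('top');S=cam('side')
mt,ms=fgmask(t),fgmask(s)
names=dict(vblue=((232,331),(306,276)),cblue=((315,330),(348,302)),tee=((380,310),(396,319)),vblack=((470,318),(448,357)),cblack=((543,307),(508,385)))
def comp(m,p):
    n,l,st,c=cv2.connectedComponentsWithStats(m);x,y=[int(v/1.5625) for v in p]
    w=l[y-6:y+7,x-6:x+7];k=np.bincount(w[w>0]).argmax();return l==k
for n,(a,b) in names.items():
    A,B=comp(mt,a),comp(ms,b)
    pa=np.argwhere(A)[:,::-1].astype(np.float32);pb=np.argwhere(B)[:,::-1].astype(np.float32)
    r=cv2.minAreaRect(pa);rb=cv2.minAreaRect(pb)
    P,e=tri(ray(T,r[0]),ray(S,rb[0]))
    w=np.array([plane(T,p,.016)[:2] for p in pa],np.float32);R=cv2.minAreaRect(w);m=w.mean(0)
    bx=cv2.boxPoints(R);ed=[bx[1]-bx[0],bx[2]-bx[1]];L=max(ed,key=np.linalg.norm)
    print(n,'ctr',np.round(R[0],4),'mean',m.round(4),'size',np.round(R[1],3),'ang',np.degrees(np.arctan2(L[1],L[0])).round(1),'tri',P.round(3),round(e,4))
    for im,m_ in((t,A),(s,B)):
        cs,_=cv2.findContours(m_.astype(np.uint8),0,2);
# tray corners by eye (800 px), floor front corners; and rims
cv2.imwrite('pics/c1.png',cv2.resize(t[95:260,120:380],(800,508),interpolation=cv2.INTER_CUBIC))
E
```

```text
vblue ctr [0.4195 0.2987] mean [0.4201 0.2987] size [0.034 0.098] ang -53.9 tri [0.42  0.297 0.023] 0.0023
cblue ctr [0.4202 0.142 ] mean [0.4202 0.142 ] size [0.091 0.033] ang 38.3 tri [0.42  0.142 0.014] 0.0006
tee ctr [0.4529 0.0124] mean [0.4553 0.0188] size [0.061 0.092] ang -24.5 tri [0.451 0.014 0.012] 0.0038
vblack ctr [ 0.4381 -0.1527] mean [ 0.4376 -0.1531] size [0.096 0.032] ang 50.3 tri [ 0.438 -0.153  0.015] 0.0001
cblack ctr [ 0.4567 -0.2914] mean [ 0.4567 -0.2917] size [0.031 0.093] ang -52.3 tri [ 0.457 -0.292  0.013] 0.0001
```

View pics/c1.png

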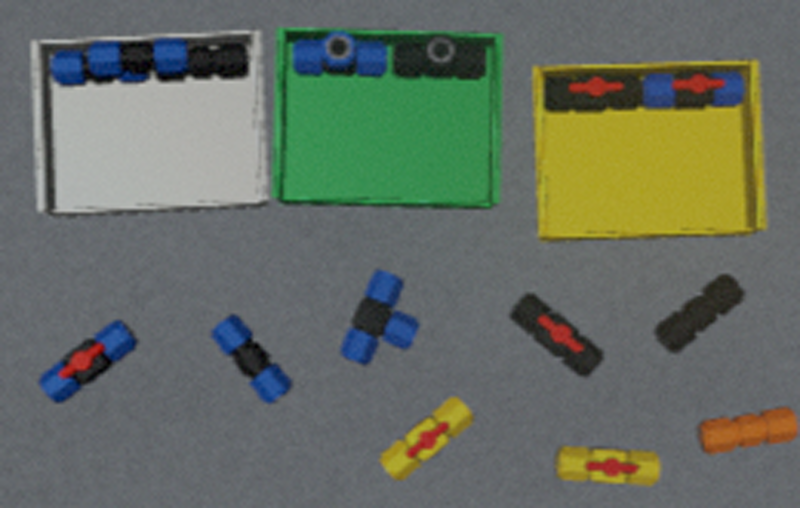

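The crop confirms the five fittings: black bodies with blue or black nuts. The look-alikes are the yellow valves at crop (427,440) and (610,466) and the orange coupler at (750,430). Measured outlines match the text. Next come the trays and bystanders, then the first move.

```bash
python3 - <<'E'
from h import *
T=cam('top');S=cam('side')
f=lambda p:(120+p[0]*.325,95+p[1]*.325)
g=lambda p:(p[0]/1.5625,p[1]/1.5625)
tr=dict(white=((40,212),(268,205),(345,256),(403,281)),green=((275,203),(497,207),(407,292),(470,322)),yellow=((540,240),(763,230),(476,333),(557,382)))
for n,(a,b,c,d) in tr.items():
    A,B=[plane(T,f(p),.028) for p in(a,b)]
    y=(A-B)/np.linalg.norm(A-B);x=np.array([y[1],-y[0],0]);C=(A+B)/2+.059*x
    print(n,np.linalg.norm((A-B))*1e3//1,'bay',C.round(3),'yawx',np.degrees(np.arctan2(x[1],x[0])).round(1),[ (v.round(3),round(e,3)) for v,e in(tri(ray(T,f(a)),ray(S,g(c))),tri(ray(T,f(b)),ray(S,g(d))))])
print('cup bottom',plane(T,g((156,263)),0).round(3),'rim',plane(T,g((141,257)),.095).round(3),'jar top',plane(T,g((642,320)),.085).round(3))
s=read_state();R=np.array(s['tcp_rot']);print(R.T@(np.array([.4195,.2987,.12])-s['position'])*1e3)
E
```

```text
white 217.0 bay [0.623 0.232 0.028] yawx 0.9 [(array([0.568, 0.343, 0.003]), np.float64(0.007)), (array([0.567, 0.122, 0.024]), np.float64(0.002))]
green 213.0 bay [0.623 0.007 0.028] yawx -1.9 [(array([ 0.573,  0.116, -0.005]), np.float64(0.005)), (array([ 0.561, -0.098,  0.019]), np.float64(0.0))]
yellow 215.0 bay [ 0.59  -0.245  0.028] yawx 1.7 [(array([ 0.53 , -0.141,  0.025]), np.float64(0.005)), (array([ 0.532, -0.354,  0.02 ]), np.float64(0.007))]
cup bottom [0.554 0.445 0.   ] rim [0.554 0.442 0.095] jar top [ 0.426 -0.458  0.085]
[-317.20805547 -218.49357951  102.06190716]
```

Call:
{"name": "drive_tool", "arguments": {
  "motion": [
    [[-20,-14,4],[0,0,0]],
    [[-29,-20,6],[0,0,0]],
    [[-29,-20,6],[0,0,0]],
    [[-29,-20,6],[0,0,0]],
    [[-29,-20,7],[0,0,0]]
  ],
  "gripper": 1
}}

```text
time_s: 0.65
position: [0.2821, 0.4692, 0.1932]
tcp_rot: [[-0.959, 0.284, 0.0], [0.284, 0.959, -0.0], [-0.0, -0.0, -1.0]]
force: [0.5, -0.0, 0.0]
opening: 1.004
grasp_force: 0.0
```

Call:
{"name": "drive_tool", "arguments": {
  "motion": [
    [[-29,-20,7],[0,0,0]],
    [[-29,-20,7],[0,0,0]],
    [[-29,-20,7],[0,0,0]],
    [[-29,-20,7],[0,0,0]],
    [[-29,-20,7],[0,0,0]]
  ]
}}

```text
time_s: 1.15
position: [0.3927, 0.3319, 0.1582]
tcp_rot: [[-0.959, 0.285, -0.0], [0.285, 0.959, -0.0], [0.0, -0.0, -1.0]]
force: [0.3, 0.3, -0.4]
opening: 1.004
grasp_force: 0.0
```

Call:
{"name": "drive_tool", "arguments": {
  "motion": [
    [[-29,-20,7],[0,0,0.13]],
    [[0,0,0],[0,0,0.13]],
    [[0,0,0],[0,0,0.13]],
    [[0,0,0],[0,0,0.13]],
    [[0,0,0],[0,0,0.13]]
  ]
}}

```text
time_s: 1.65
position: [0.4142, 0.3054, 0.1513]
tcp_rot: [[-0.586, 0.81, -0.001], [0.81, 0.586, -0.0], [0.0, -0.001, -1.0]]
force: [0.7, 0.0, -0.4]
opening: 1.001
grasp_force: 0.0
```

Call:
{"name": "drive_tool", "arguments": {
  "motion": [
    [[0,0,0],[0,0,0]],
    [[0,0,0],[0,0,0]]
  ]
}}

```text
time_s: 1.85
position: [0.4141, 0.3056, 0.1515]
tcp_rot: [[-0.593, 0.805, -0.0], [0.805, 0.593, -0.0], [0.0, -0.0, -1.0]]
force: [-0.6, -0.9, -0.0]
opening: 0.997
grasp_force: 0.0
```

```bash
cat >> h.py <<'E'
def look(name,z,view=None):
    st=read_state();im=cv2.cvtColor(capture('wrist'),cv2.COLOR_RGB2BGR);cv2.imwrite(f'pics/{name}.png',im)
    C=cam('wrist',st);m=fgmask(im);R=np.array(st['tcp_rot']);P=np.array(st['position'])
    print('t',round(st['time_s'],2),'P',P.round(4),'phi',np.degrees(np.arctan2(R[1,1],R[0,1])).round(1),'Rz',R[:,2].round(4))
    m=cv2.morphologyEx(m,cv2.MORPH_OPEN,np.ones((3,3)))
    for c in cv2.findContours(m,0,1)[0]:
        if cv2.contourArea(c)<900: continue
        M=cv2.moments(c);p=(M['m10']/M['m00'],M['m01']/M['m00'])
        w=np.array([plane(C,q,z)[:2] for q in c[:,0]],np.float32);b=cv2.minAreaRect(w)
        bx=cv2.boxPoints(b);L=max([bx[1]-bx[0],bx[2]-bx[1]],key=np.linalg.norm)
        print('blob px',np.round(p),'ctr',np.round(b[0],4),'size',np.round(sorted(b[1]),3),'ax',np.degrees(np.arctan2(L[1],L[0])).round(1),'dtool',(R.T@(np.array([*b[0],.005])-P)*1e3).round(1))
    return st,im,C
def go(P,R,tgt): print('dtool mm',(R.T@(np.array(tgt)-P)*1e3).round(1))
E
python3 -c "
from h import *
look('w1',.016)"
```

```text
t 1.85 P [0.4141 0.3056 0.1515] phi 36.4 Rz [-2.e-04 -2.e-04 -1.e+00]
blob px [255. 315.] ctr [0.4988 0.1881] size [0.203 0.617] ax 36.4 dtool [-144.9   -1.5  146.5]
blob px [256. 195.] ctr [0.421  0.2951] size [0.032 0.102] ax -53.8 dtool [-12.6  -0.6 146.5]
```

View pics/w1.png

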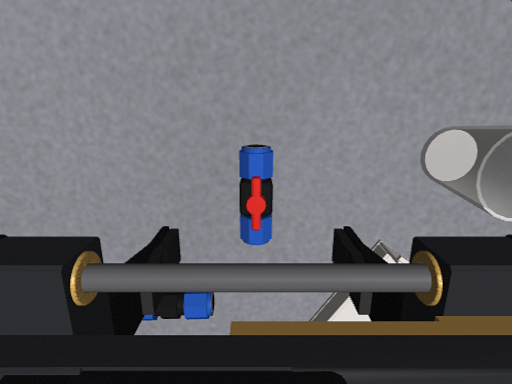

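The wrist view shows the blue valve at (256,195), aligned with the fingers, and the cup clear at the right. I'm descending and grasping.

Call:
{"name": "drive_tool", "arguments": {
  "motion": [
    [[-5,0,25],[0,0,0]],
    [[-5,-0.5,25],[0,0,0]],
    [[0,0,25],[0,0,0]],
    [[0,0,25],[0,0,0]],
    [[0,0,20],[0,0,0]]
  ],
  "gripper": 1
}}

```text
time_s: 2.4
position: [0.4194, 0.2972, 0.0303]
tcp_rot: [[-0.592, 0.806, -0.001], [0.806, 0.592, -0.0], [0.0, -0.001, -1.0]]
force: [0.6, -0.3, -0.5]
opening: 1.003
grasp_force: 0.0
```

Call:
{"name": "drive_tool", "arguments": {
  "motion": [
    [[0,0,10],[0,0,0]],
    [[0,0,8],[0,0,0]],
    [[0,0,5],[0,0,0]],
    [[0,0,3],[0,0,0]],
    [[0,0,0],[0,0,0]]
  ]
}}

```text
time_s: 2.9
position: [0.4199, 0.2974, 0.0058]
tcp_rot: [[-0.591, 0.807, 0.0], [0.807, 0.591, 0.0], [-0.0, 0.001, -1.0]]
force: [0.4, 0.1, -0.5]
opening: 1.004
grasp_force: 0.0
```

Call:
{"name": "drive_tool", "arguments": {
  "motion": [
    [[0,0,0],[0,0,0]],
    [[0,0,0],[0,0,0]],
    [[0,0,0],[0,0,0]],
    [[0,0,0],[0,0,0]],
    [[0,0,0],[0,0,0]]
  ],
  "gripper": 0
}}

```text
time_s: 3.4
position: [0.4197, 0.2974, 0.0057]
tcp_rot: [[-0.591, 0.807, 0.0], [0.807, 0.591, 0.0], [-0.0, 0.0, -1.0]]
force: [0.6, -0.5, 0.4]
opening: 0.632
grasp_force: 0.0
```

Call:
{"name": "drive_tool", "arguments": {
  "motion": [
    [[0,0,0],[0,0,0]],
    [[0,0,0],[0,0,0]],
    [[0,0,0],[0,0,0]],
    [[0,0,0],[0,0,0]],
    [[0,0,0],[0,0,0]]
  ]
}}

```text
time_s: 3.9
position: [0.4197, 0.2973, 0.0055]
tcp_rot: [[-0.591, 0.807, -0.0], [0.807, 0.591, 0.0], [0.0, -0.0, -1.0]]
force: [0.2, 0.3, 0.4]
opening: 0.362
grasp_force: 30.0
```

Call:
{"name": "drive_tool", "arguments": {
  "motion": [
    [[0,0,-15],[0,0,0]],
    [[0,0,-30],[0,0,0]],
    [[0,0,-35],[0,0,0]],
    [[0,0,-35],[0,0,0]],
    [[0,0,-25],[0,0,0]]
  ]
}}

```text
time_s: 4.4
position: [0.4199, 0.2974, 0.1475]
tcp_rot: [[-0.591, 0.807, 0.001], [0.807, 0.591, 0.001], [-0.0, 0.002, -1.0]]
force: [0.3, 0.3, -1.9]
opening: 0.365
grasp_force: 30.0
```

Call:
{"name": "drive_tool", "arguments": {
  "motion": [
    [[0,0,0],[0,0,-0.12]],
    [[0,0,0],[0,0,-0.12]],
    [[0,0,0],[0,0,-0.12]],
    [[0,0,0],[0,0,-0.12]],
    [[0,0,0],[0,0,-0.12]]
  ]
}}

```text
time_s: 4.9
position: [0.4192, 0.2971, 0.1453]
tcp_rot: [[-0.945, 0.328, -0.001], [0.328, 0.945, -0.0], [0.001, -0.001, -1.0]]
force: [-0.0, 0.4, -1.3]
opening: 0.367
grasp_force: 30.0
```

Call:
{"name": "drive_tool", "arguments": {
  "motion": [
    [[0,0,0],[0,0,-0.12]],
    [[0,0,0],[0,0,-0.12]],
    [[0,0,0],[0,0,-0.12]],
    [[-5,-17,0],[0,0,0]],
    [[-10,-34,0],[0,0,0]]
  ]
}}

```text
time_s: 5.4
position: [0.4351, 0.2475, 0.1454]
tcp_rot: [[-1.0, -0.025, -0.0], [-0.025, 1.0, 0.0], [0.0, 0.0, -1.0]]
force: [0.3, 0.4, -1.6]
opening: 0.369
grasp_force: 30.0
```

Call:
{"name": "drive_tool", "arguments": {
  "motion": [
    [[-10,-34,0],[0,0,0]],
    [[-10,-34,0],[0,0,0]],
    [[-10,-34,0],[0,0,0]],
    [[-10,-34,0],[0,0,0]],
    [[-10,-34,0],[0,0,0]]
  ]
}}

```text
time_s: 5.9
position: [0.4892, 0.0764, 0.1454]
tcp_rot: [[-1.0, -0.021, -0.001], [-0.021, 1.0, 0.0], [0.001, 0.0, -1.0]]
force: [0.1, -0.1, -2.4]
opening: 0.368
grasp_force: 30.0
```

Call:
{"name": "drive_tool", "arguments": {
  "motion": [
    [[-10,-34,0],[0,0,0]],
    [[-10,-34,0],[0,0,0]],
    [[-10,-34,0],[0,0,0]],
    [[-10,-34,0],[0,0,0]],
    [[-10,-34,0],[0,0,0]]
  ]
}}

```text
time_s: 6.4
position: [0.5427, -0.0924, 0.1452]
tcp_rot: [[-1.0, -0.021, -0.001], [-0.021, 1.0, 0.0], [0.001, 0.001, -1.0]]
force: [1.3, 0.3, -1.5]
opening: 0.366
grasp_force: 30.0
```

Call:
{"name": "drive_tool", "arguments": {
  "motion": [
    [[-10,-34,0],[0,0,0]],
    [[-10,-34,0],[0,0,0]],
    [[-10,-34,0],[0,0,0]],
    [[0,0,0],[0,0,0]],
    [[0,0,0],[0,0,0]]
  ]
}}

```text
time_s: 6.9
position: [0.5744, -0.1929, 0.1449]
tcp_rot: [[-1.0, -0.019, -0.001], [-0.019, 1.0, 0.001], [0.001, 0.001, -1.0]]
force: [-0.4, 1.1, -0.3]
opening: 0.365
grasp_force: 30.0
```

```bash
python3 -c "
from h import *
look('w2',.016)
cv2.imwrite('pics/t2.png',cv2.resize(cv2.cvtColor(capture('top'),cv2.COLOR_RGB2BGR)[95:260,120:380],(800,508),interpolation=2))
a=cv2.imread('pics/w2.png');b=cv2.imread('pics/t2.png');b=cv2.resize(b,(512,325));a=cv2.resize(a[:,:],(366,275));cv2.imwrite('pics/m2.png',np.vstack([b,np.hstack([a,np.zeros((275,146,3),np.uint8)])]))"
```

```text
t 6.9 P [ 0.5744 -0.1929  0.1449] phi 91.1 Rz [-0.0015  0.0012 -1.    ]
blob px [265. 273.] ctr [ 0.6704 -0.1914] size [0.284 0.602] ax -89.0 dtool [-96.2  -0.6 139.7]
blob px [487.  65.] ctr [0.4646 0.0036] size [0.047 0.082] ax 13.8 dtool [105.8 198.4 140.3]
blob px [143.  50.] ctr [ 0.456  -0.2934] size [0.036 0.095] ax -52.4 dtool [120.2 -98.4 139.9]
blob px [311.  35.] ctr [ 0.4365 -0.1516] size [0.038 0.098] ax 49.1 dtool [136.9  43.8 140.1]
```

View pics/m2.png

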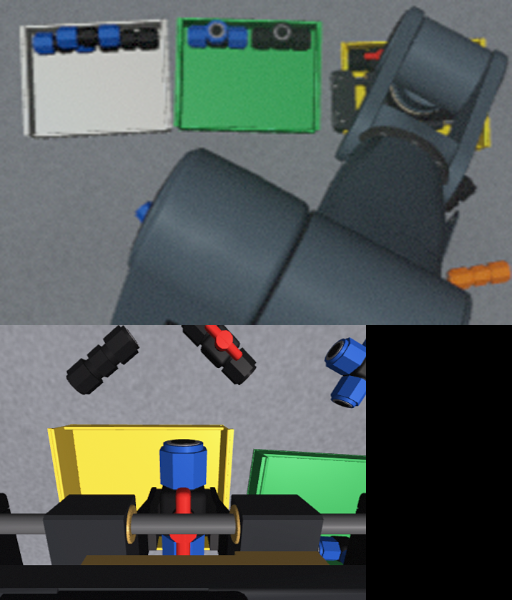

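The wrist view shows the yellow tray's front lip at full px row ~145, with corners near (70,144) and (326,147). I'll measure it against the top view.

```bash
cat > tray.py <<'E'
from h import *
import sys
# tray outline in the wrist image by colour: hue range given
def tray(name,st,lo,hi,tops):
    im=cv2.imread(f'pics/{name}.png');C=cam('wrist',st);T=cam('top')
    m=cv2.inRange(cv2.cvtColor(im,cv2.COLOR_BGR2HSV),lo,hi);m[260:]=0
    n,l,s,_=cv2.connectedComponentsWithStats(m);k=1+s[1:,4].argmax();pts=np.argwhere(l==k)[:,::-1]
    top={}
    for x,y in pts: top[x]=min(top.get(x,999),y)
    xs=np.array(sorted(top));ys=np.array([top[x] for x in xs]);print('cols',xs[0],xs[-1],'rows',ys[::max(1,len(ys)//12)])
    a=xs[int(.15*len(xs)):int(.85*len(xs))];c=np.polyfit(a,[top[x] for x in a],1)
    A,B=[np.array([x,np.polyval(c,x)]) for x in (xs[0],xs[-1])]
    W=[plane(C,p,.028) for p in(A,B)]
    y=(W[1]-W[0])/np.linalg.norm(W[1]-W[0]);x=np.array([y[1],-y[0],0]);M=(W[0]+W[1])/2
    print('lip ends',W[0].round(4),W[1].round(4),'yaw',np.degrees(np.arctan2(x[1],x[0])).round(1),'bay~',(M+.059*x).round(4))
    f=lambda p:(120+p[0]*.325,95+p[1]*.325)
    for p,q in zip((A,B),tops): v,e=tri(ray(C,p),ray(T,f(q)));print('tri',v.round(4),round(e,4))
E
python3 -c "
from tray import *
tray('w2',read_state(),(20,80,60),(35,255,255),((763,230),(540,240)))"
```

```text
cols 66 326 rows [144 142 139 139 139 139 139 139 139 139 139 139 144]
lip ends [ 0.53   -0.3608  0.028 ] [ 0.5252 -0.13    0.028 ] yaw 1.2 bay~ [ 0.5866 -0.2442  0.028 ]
tri [ 0.5297 -0.349   0.0478] 0.004
tri [ 0.5239 -0.1357  0.0534] 0.0023
```

Call:
{"name": "drive_tool", "arguments": {
  "motion": [
    [[-9,-4,0],[0,0,0]],
    [[-8.5,-4,5],[0,0,0]],
    [[0,0,25],[0,0,0]],
    [[0,0,30],[0,0,0]],
    [[0,0,25],[0,0,0]]
  ]
}}

```text
time_s: 7.5
position: [0.5936, -0.1997, 0.0592]
tcp_rot: [[-1.0, -0.022, 0.0], [-0.022, 1.0, -0.0], [-0.0, -0.0, -1.0]]
force: [0.1, 0.8, 0.1]
opening: 0.364
grasp_force: 30.0
```

Call:
{"name": "drive_tool", "arguments": {
  "motion": [
    [[0,0,20],[0,0,0]],
    [[0,0,12],[0,0,0]],
    [[0,0,8],[0,0,0]],
    [[0,0,5],[0,0,0]],
    [[0,0,0],[0,0,0]]
  ]
}}

```text
time_s: 8.0
position: [0.593, -0.2001, 0.0155]
tcp_rot: [[-1.0, -0.021, 0.0], [-0.021, 1.0, -0.0], [-0.0, -0.0, -1.0]]
force: [-0.1, -0.7, -0.9]
opening: 0.365
grasp_force: 30.0
```

Call:
{"name": "drive_tool", "arguments": {
  "motion": [
    [[0,0,2],[0,0,0]],
    [[0,0,0],[0,0,0]]
  ]
}}

```text
time_s: 8.2
position: [0.5932, -0.2004, 0.0142]
tcp_rot: [[-1.0, -0.021, 0.001], [-0.021, 1.0, -0.001], [-0.001, -0.001, -1.0]]
force: [-0.2, 0.0, -2.1]
opening: 0.36
grasp_force: 30.0
```

Call:
{"name": "drive_tool", "arguments": {
  "motion": [
    [[0,0,1.5],[0,0,0]],
    [[0,0,1],[0,0,0]],
    [[0,0,1],[0,0,0]],
    [[0,0,0],[0,0,0]]
  ]
}}

```text
time_s: 8.6
position: [0.5927, -0.2001, 0.01]
tcp_rot: [[-1.0, -0.021, -0.0], [-0.021, 1.0, 0.0], [0.0, 0.0, -1.0]]
force: [1.0, 0.9, -1.4]
opening: 0.368
grasp_force: 30.0
```

Call:
{"name": "drive_tool", "arguments": {
  "motion": [
    [[0,0,0.5],[0,0,0]],
    [[0,0,0],[0,0,0]]
  ]
}}

```text
time_s: 8.8
position: [0.5928, -0.2002, 0.0096]
tcp_rot: [[-1.0, -0.021, 0.0], [-0.021, 1.0, -0.0], [-0.0, -0.0, -1.0]]
force: [0.1, -0.0, -0.6]
opening: 0.37
grasp_force: 30.0
```

Call:
{"name": "drive_tool", "arguments": {
  "motion": [
    [[0,0,0],[0,0,0]],
    [[0,0,0],[0,0,0]],
    [[0,0,0],[0,0,0]],
    [[0,0,0],[0,0,0]]
  ],
  "gripper": 0.55
}}

```text
time_s: 9.2
position: [0.5928, -0.2002, 0.0096]
tcp_rot: [[-1.0, -0.021, 0.0], [-0.021, 1.0, -0.0], [-0.0, -0.0, -1.0]]
force: [0.3, 0.1, 0.7]
opening: 0.541
grasp_force: 0.0
```

Call:
{"name": "drive_tool", "arguments": {
  "motion": [
    [[0,0,-5],[0,0,0]],
    [[0,0,-20],[0,0,0]],
    [[0,0,-35],[0,0,0]],
    [[0,0,-40],[0,0,0]],
    [[0,0,-35],[0,0,0]]
  ]
}}

```text
time_s: 9.7
position: [0.5929, -0.2002, 0.1466]
tcp_rot: [[-1.0, -0.021, 0.001], [-0.021, 1.0, -0.0], [-0.001, -0.0, -1.0]]
force: [0.8, -0.4, -0.2]
opening: 0.552
grasp_force: 0.0
```

Call:
{"name": "drive_tool", "arguments": {
  "motion": [
    [[23,-14,0],[0,0,0]],
    [[23,-15,0],[0,0,0]],
    [[23,-15,0],[0,0,0]],
    [[23,-15,0],[0,0,0]],
    [[23,-15,0],[0,0,0]]
  ],
  "gripper": 1
}}

```text
time_s: 10.2
position: [0.4785, -0.277, 0.1451]
tcp_rot: [[-1.0, -0.021, 0.0], [-0.021, 1.0, -0.0], [-0.0, -0.0, -1.0]]
force: [-0.1, -0.9, -0.0]
opening: 0.92
grasp_force: 0.0
```

Call:
{"name": "drive_tool", "arguments": {
  "motion": [
    [[23,-14,0],[0,0,0.117]],
    [[0,0,0],[0,0,0.117]],
    [[0,0,0],[0,0,0.117]],
    [[0,0,0],[0,0,0.117]],
    [[0,0,0],[0,0,0.117]]
  ]
}}

```text
time_s: 10.7
position: [0.4565, -0.2912, 0.145]
tcp_rot: [[-0.842, 0.539, 0.0], [0.539, 0.842, -0.0], [-0.001, -0.0, -1.0]]
force: [0.9, -0.5, 0.1]
opening: 0.996
grasp_force: 0.0
```

Call:
{"name": "drive_tool", "arguments": {
  "motion": [
    [[0,0,0],[0,0,0.117]],
    [[0,0,0],[0,0,0.117]],
    [[0,0,0],[0,0,0.117]],
    [[0,0,0],[0,0,0]],
    [[0,0,0],[0,0,0]]
  ]
}}

```text
time_s: 11.2
position: [0.4567, -0.2911, 0.1448]
tcp_rot: [[-0.612, 0.791, 0.0], [0.791, 0.612, -0.0], [-0.0, -0.0, -1.0]]
force: [0.3, -0.6, -0.6]
opening: 1.004
grasp_force: 0.0
```

```bash
python3 -c "
from h import *
look('w3',.016)"
```

```text
t 11.2 P [ 0.4567 -0.2911  0.1448] phi 37.7 Rz [ 2.e-04 -3.e-04 -1.e+00]
blob px [255. 186.] ctr [ 0.4561 -0.2933] size [0.031 0.096] ax -52.3 dtool [ -1.4  -1.8 139.8]
blob px [293. 286.] ctr [ 0.5046 -0.3553] size [0.319 0.603] ax 37.7 dtool [-80.1  -1.4 139.9]
blob px [129. 149.] ctr [ 0.3407 -0.3374] size [0.036 0.099] ax -81.9 dtool [  34.4 -120.1  139.8]
blob px [499.  88.] ctr [ 0.5708 -0.0941] size [0.03  0.064] ax -39.5 dtool [ 86.  210.8 139.8]
blob px [340.  48.] ctr [ 0.4375 -0.1508] size [0.035 0.103] ax 49.2 dtool [122.7  70.6 139.8]
blob px [168.  21.] ctr [ 0.309  -0.2171] size [0.038 0.062] ax 84.3 dtool [148.9 -71.5 139.8]
```

View pics/w3.png

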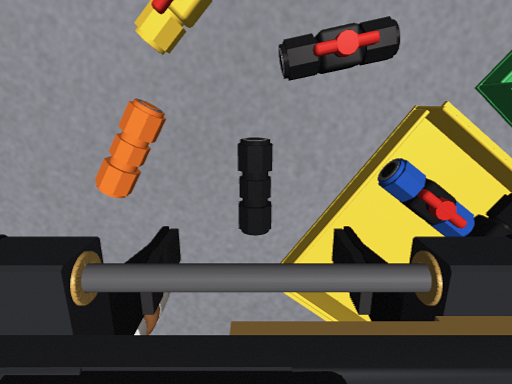

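The black coupler is centred at (255,186), axis aligned with the fingers, with the orange look-alike off to the side at (130,149). The blue valve lies flat in the yellow tray at (430,200). I'm grasping the coupler.

Call:
{"name": "drive_tool", "arguments": {
  "motion": [
    [[0,-1,20],[0,0,0]],
    [[0,0,30],[0,0,0]],
    [[0,0,30],[0,0,0]],
    [[0,0,25],[0,0,0]],
    [[0,0,15],[0,0,0]]
  ]
}}

```text
time_s: 11.75
position: [0.4552, -0.291, 0.0227]
tcp_rot: [[-0.611, 0.791, -0.002], [0.791, 0.611, 0.002], [0.003, -0.0, -1.0]]
force: [-0.7, 0.1, 0.9]
opening: 1.002
grasp_force: 0.0
```

Call:
{"name": "drive_tool", "arguments": {
  "motion": [
    [[0,0,8],[0,0,0]],
    [[0,0,6],[0,0,0]],
    [[0,0,4],[0,0,0]],
    [[0,0,1],[0,0,0]],
    [[0,0,0],[0,0,0]]
  ]
}}

```text
time_s: 12.25
position: [0.4562, -0.2919, 0.006]
tcp_rot: [[-0.61, 0.792, 0.001], [0.792, 0.61, -0.001], [-0.001, 0.0, -1.0]]
force: [-0.2, -0.9, 0.7]
opening: 1.002
grasp_force: 0.0
```

Call:
{"name": "drive_tool", "arguments": {
  "motion": [
    [[0,0,0],[0,0,0]],
    [[0,0,0],[0,0,0]],
    [[0,0,0],[0,0,0]],
    [[0,0,0],[0,0,0]],
    [[0,0,0],[0,0,0]]
  ],
  "gripper": 0
}}

```text
time_s: 12.75
position: [0.4559, -0.2917, 0.0056]
tcp_rot: [[-0.61, 0.792, 0.0], [0.792, 0.61, -0.0], [-0.0, 0.0, -1.0]]
force: [0.0, 0.3, -0.4]
opening: 0.629
grasp_force: 0.0
```

Call:
{"name": "drive_tool", "arguments": {
  "motion": [
    [[0,0,0],[0,0,0]],
    [[0,0,0],[0,0,0]],
    [[0,0,0],[0,0,0]],
    [[0,0,0],[0,0,0]],
    [[0,0,0],[0,0,0]]
  ]
}}

```text
time_s: 13.25
position: [0.4558, -0.2916, 0.0055]
tcp_rot: [[-0.61, 0.792, -0.0], [0.792, 0.61, 0.0], [0.0, -0.0, -1.0]]
force: [-0.3, -0.7, 0.2]
opening: 0.342
grasp_force: 30.0
```

Call:
{"name": "drive_tool", "arguments": {
  "motion": [
    [[0,0,-15],[0,0,0]],
    [[0,0,-30],[0,0,0]],
    [[0,0,-35],[0,0,0]],
    [[0,0,-35],[0,0,0]],
    [[0,0,-25],[0,0,0]]
  ]
}}

```text
time_s: 13.75
position: [0.4562, -0.2919, 0.1476]
tcp_rot: [[-0.61, 0.792, 0.001], [0.792, 0.61, -0.001], [-0.002, 0.0, -1.0]]
force: [0.3, 0.1, -0.9]
opening: 0.341
grasp_force: 30.0
```

Call:
{"name": "drive_tool", "arguments": {
  "motion": [
    [[0,0,0],[0,0,-0.1165]],
    [[0,0,0],[0,0,-0.1165]],
    [[0,0,0],[0,0,-0.1165]],
    [[0,0,0],[0,0,-0.1165]],
    [[0,0,0],[0,0,-0.1165]]
  ]
}}

```text
time_s: 14.25
position: [0.4555, -0.2913, 0.1454]
tcp_rot: [[-0.947, 0.322, -0.001], [0.322, 0.947, 0.001], [0.001, 0.0, -1.0]]
force: [-0.1, -0.4, -0.8]
opening: 0.343
grasp_force: 30.0
```

Call:
{"name": "drive_tool", "arguments": {
  "motion": [
    [[0,0,0],[0,0,-0.1165]],
    [[0,0,0],[0,0,-0.1165]],
    [[0,0,0],[0,0,-0.1165]],
    [[-6,17,0],[0,0,0]],
    [[-12,34,0],[0,0,0]]
  ]
}}

```text
time_s: 14.75
position: [0.4731, -0.242, 0.1455]
tcp_rot: [[-1.0, -0.014, 0.001], [-0.014, 1.0, -0.001], [-0.001, -0.001, -1.0]]
force: [0.3, 0.8, -1.3]
opening: 0.341
grasp_force: 30.0
```

Call:
{"name": "drive_tool", "arguments": {
  "motion": [
    [[-12,34,0],[0,0,0]],
    [[-12,34,0],[0,0,0]],
    [[-12,34,0],[0,0,0]],
    [[-12,34,0],[0,0,0]],
    [[-12,34,0],[0,0,0]]
  ]
}}

```text
time_s: 15.25
position: [0.53, -0.0678, 0.1454]
tcp_rot: [[-1.0, -0.017, -0.001], [-0.017, 1.0, 0.0], [0.001, 0.0, -1.0]]
force: [0.5, -0.9, -1.6]
opening: 0.339
grasp_force: 30.0
```

Call:
{"name": "drive_tool", "arguments": {
  "motion": [
    [[-12,34,0],[0,0,0]],
    [[-12,34,0],[0,0,0]],
    [[-12,34,0],[0,0,0]],
    [[-12,34,0],[0,0,0]],
    [[-12,34,0],[0,0,0]]
  ]
}}

```text
time_s: 15.75
position: [0.587, 0.1032, 0.1453]
tcp_rot: [[-1.0, -0.017, -0.001], [-0.017, 1.0, -0.0], [0.001, -0.0, -1.0]]
force: [0.1, -0.6, -0.8]
opening: 0.341
grasp_force: 30.0
```

Call:
{"name": "drive_tool", "arguments": {
  "motion": [
    [[-12,34,0],[0,0,0]],
    [[-12,34,0],[0,0,0]],
    [[0,17,0],[0,0,0]],
    [[0,0,0],[0,0,0]],
    [[0,0,0],[0,0,0]]
  ]
}}

```text
time_s: 16.25
position: [0.6085, 0.1864, 0.1451]
tcp_rot: [[-1.0, -0.018, -0.002], [-0.018, 1.0, -0.001], [0.002, -0.001, -1.0]]
force: [-0.6, 0.2, -0.9]
opening: 0.34
grasp_force: 30.0
```

```bash
python3 -c "
from tray import *
st,_,_=look('w4',.016)
tray('w4',st,(0,0,165),(180,60,255),((268,205),(40,212)))"
```

```text
t 16.25 P [0.6085 0.1864 0.1451] phi 91.0 Rz [-0.0019 -0.0012 -1.    ]
blob px [219. 281.] ctr [0.7021 0.1863] size [0.29  0.602] ax -88.9 dtool [-93.8  -1.6 139.9]
blob px [58. 28.] ctr [0.4769 0.0145] size [0.051 0.07 ] ax -89.0 dtool [ 134.4 -169.4  140.5]
cols 194 417 rows [146 145 145 145 144 144 144 143 143 143 143 142 142]
lip ends [0.5678 0.13   0.028 ] [0.5611 0.3286 0.028 ] yaw 1.9 bay~ [0.6234 0.2313 0.028 ]
tri [ 0.5703  0.1244 -0.0009] 0.0022
tri [ 0.566   0.3486 -0.0107] 0.002
```

View pics/w4.png

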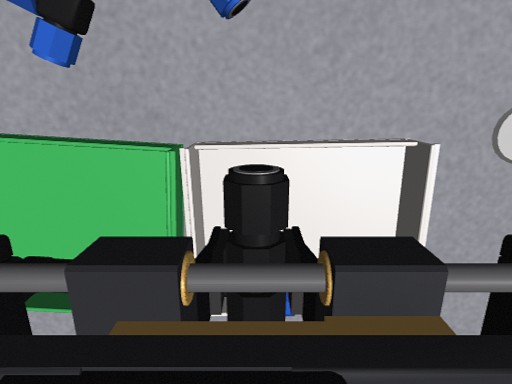

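The white tray's floor spans cols 197–416 behind its lip at row ~144, and the held coupler hangs near the left side. That puts the bay near (0.6235, 0.230). I'm lowering it.

Call:
{"name": "drive_tool", "arguments": {
  "motion": [
    [[-8,1,0],[0,0,0]],
    [[-8.5,0.5,5],[0,0,0]],
    [[0,0,25],[0,0,0]],
    [[0,0,30],[0,0,0]],
    [[0,0,25],[0,0,0]]
  ]
}}

```text
time_s: 16.8
position: [0.627, 0.1878, 0.0591]
tcp_rot: [[-1.0, -0.016, 0.0], [-0.016, 1.0, -0.0], [-0.0, -0.0, -1.0]]
force: [-0.5, 0.1, -0.9]
opening: 0.338
grasp_force: 30.0
```

Call:
{"name": "drive_tool", "arguments": {
  "motion": [
    [[0,0,20],[0,0,0]],
    [[0,0,12],[0,0,0]],
    [[0,0,8],[0,0,0]],
    [[0,0,5],[0,0,0]],
    [[0,0,2],[0,0,0]]
  ]
}}

```text
time_s: 17.3
position: [0.6266, 0.1887, 0.0136]
tcp_rot: [[-1.0, -0.017, 0.001], [-0.017, 1.0, 0.0], [-0.001, 0.0, -1.0]]
force: [-0.0, -0.5, -0.4]
opening: 0.338
grasp_force: 30.0
```

Call:
{"name": "drive_tool", "arguments": {
  "motion": [
    [[0,0,1.5],[0,0,0]],
    [[0,0,1],[0,0,0]],
    [[0,0,0.5],[0,0,0]],
    [[0,0,0],[0,0,0]]
  ]
}}

```text
time_s: 17.7
position: [0.6263, 0.189, 0.0109]
tcp_rot: [[-1.0, -0.017, 0.001], [-0.017, 1.0, 0.0], [-0.001, 0.0, -1.0]]
force: [-0.1, -0.4, -1.5]
opening: 0.342
grasp_force: 30.0
```

Call:
{"name": "drive_tool", "arguments": {
  "motion": [
    [[0,0,1],[0,0,0]],
    [[0,0,0.5],[0,0,0]],
    [[0,0,0],[0,0,0]]
  ]
}}

```text
time_s: 18.0
position: [0.6263, 0.1889, 0.0095]
tcp_rot: [[-1.0, -0.017, 0.0], [-0.017, 1.0, 0.0], [-0.0, 0.0, -1.0]]
force: [-0.3, -0.7, 2.9]
opening: 0.343
grasp_force: 30.0
```

Call:
{"name": "drive_tool", "arguments": {
  "motion": [
    [[0,0,0],[0,0,0]],
    [[0,0,0],[0,0,0]],
    [[0,0,0],[0,0,0]],
    [[0,0,0],[0,0,0]]
  ],
  "gripper": 0.53
}}

```text
time_s: 18.4
position: [0.6261, 0.1889, 0.0089]
tcp_rot: [[-1.0, -0.017, -0.0], [-0.017, 1.0, -0.0], [0.0, -0.0, -1.0]]
force: [-0.0, -0.5, -0.4]
opening: 0.517
grasp_force: 0.0
```

Call:
{"name": "drive_tool", "arguments": {
  "motion": [
    [[0,0,-5],[0,0,0]],
    [[0,0,-20],[0,0,0]],
    [[0,0,-35],[0,0,0]],
    [[0,0,-40],[0,0,0]],
    [[0,0,-35],[0,0,0]]
  ]
}}

```text
time_s: 18.9
position: [0.6263, 0.1889, 0.1461]
tcp_rot: [[-1.0, -0.017, 0.001], [-0.017, 1.0, 0.0], [-0.001, 0.0, -1.0]]
force: [0.7, 0.1, -0.0]
opening: 0.532
grasp_force: 0.0
```

Call:
{"name": "drive_tool", "arguments": {
  "motion": [
    [[29,-6,0],[0,0,0]],
    [[30,-6,0],[0,0,0]],
    [[30,-6,0],[0,0,0]],
    [[30,-6,0],[0,0,0]],
    [[30,-6,0],[0,0,0]]
  ],
  "gripper": 1
}}

```text
time_s: 19.4
position: [0.4765, 0.1561, 0.1446]
tcp_rot: [[-1.0, -0.017, 0.001], [-0.017, 1.0, 0.0], [-0.001, 0.0, -1.0]]
force: [0.6, -0.2, 0.6]
opening: 0.901
grasp_force: 0.0
```

Call:
{"name": "drive_tool", "arguments": {
  "motion": [
    [[30,-6,0],[0,0,0]],
    [[28,-7,0],[0,0,0]],
    [[0,0,0],[0,0,-0.13]],
    [[0,0,0],[0,0,-0.13]],
    [[0,0,0],[0,0,-0.13]]
  ]
}}

```text
time_s: 19.9
position: [0.4199, 0.1423, 0.1446]
tcp_rot: [[-0.916, -0.401, 0.001], [-0.401, 0.916, 0.0], [-0.001, -0.0, -1.0]]
force: [-0.4, 0.0, -0.2]
opening: 0.996
grasp_force: 0.0
```

Call:
{"name": "drive_tool", "arguments": {
  "motion": [
    [[0,0,0],[0,0,-0.13]],
    [[0,0,0],[0,0,-0.13]],
    [[0,0,0],[0,0,0]],
    [[0,0,0],[0,0,0]]
  ]
}}

```text
time_s: 20.3
position: [0.42, 0.1423, 0.1443]
tcp_rot: [[-0.787, -0.617, 0.001], [-0.617, 0.787, 0.0], [-0.0, -0.0, -1.0]]
force: [0.1, -0.2, -0.2]
opening: 0.999
grasp_force: 0.0
```

```bash
python3 -c "
from h import *
look('w5',.016)"
```

```text
t 20.3 P [0.42   0.1423 0.1443] phi 128.1 Rz [ 5.e-04  1.e-04 -1.e+00]
blob px [244. 309.] ctr [0.506  0.2086] size [0.259 0.601] ax -51.9 dtool [-108.6   -0.8  139.4]
blob px [256. 185.] ctr [0.4206 0.1429] size [0.032 0.096] ax 38.0 dtool [-8.000e-01  1.000e-01  1.393e+02]
blob px [126. 133.] ctr [0.452  0.0094] size [0.065 0.101] ax -24.9 dtool [  56.8 -124.3  139.3]
blob px [156.   7.] ctr [ 0.3506 -0.0186] size [0.011 0.1  ] ax -52.0 dtool [153.9 -83.8 139.3]
```

View pics/w5.png

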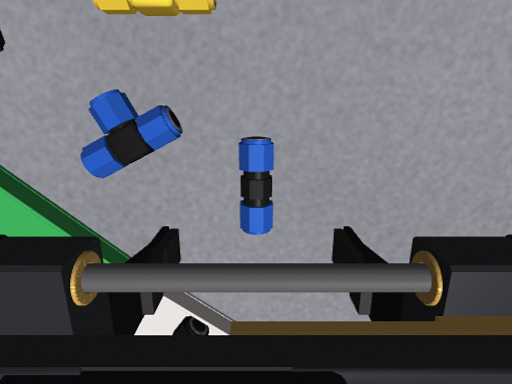

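The blue coupler is centred at (256,185) and aligned, with the tee at (126,133). I'm grasping it and carrying it to the white tray.

Call:
{"name": "drive_tool", "arguments": {
  "motion": [
    [[0,0,20],[0,0,0]],
    [[0,0,30],[0,0,0]],
    [[0,0,30],[0,0,0]],
    [[0,0,25],[0,0,0]],
    [[0,0,15],[0,0,0]]
  ]
}}

```text
time_s: 20.85
position: [0.4194, 0.1422, 0.0225]
tcp_rot: [[-0.787, -0.617, -0.002], [-0.617, 0.787, -0.0], [0.002, 0.001, -1.0]]
force: [0.1, -0.2, 0.4]
opening: 1.002
grasp_force: 0.0
```

Call:
{"name": "drive_tool", "arguments": {
  "motion": [
    [[0,0,8],[0,0,0]],
    [[0,0,6],[0,0,0]],
    [[0,0,4],[0,0,0]],
    [[0,0,1],[0,0,0]],
    [[0,0,0],[0,0,0]]
  ]
}}

```text
time_s: 21.35
position: [0.4202, 0.1423, 0.0054]
tcp_rot: [[-0.786, -0.619, 0.001], [-0.619, 0.786, 0.0], [-0.001, -0.0, -1.0]]
force: [0.0, -0.3, -0.1]
opening: 1.0
grasp_force: 0.0
```

Call:
{"name": "drive_tool", "arguments": {
  "motion": [
    [[0,0,0],[0,0,0]],
    [[0,0,0],[0,0,0]],
    [[0,0,0],[0,0,0]],
    [[0,0,0],[0,0,0]],
    [[0,0,0],[0,0,0]]
  ],
  "gripper": 0
}}

```text
time_s: 21.85
position: [0.4199, 0.1423, 0.0051]
tcp_rot: [[-0.786, -0.619, 0.0], [-0.619, 0.786, 0.0], [-0.0, -0.0, -1.0]]
force: [-0.2, 1.3, -0.5]
opening: 0.637
grasp_force: 0.0
```

Call:
{"name": "drive_tool", "arguments": {
  "motion": [
    [[0,0,0],[0,0,0]],
    [[0,0,0],[0,0,0]],
    [[0,0,0],[0,0,0]],
    [[0,0,0],[0,0,0]],
    [[0,0,0],[0,0,0]]
  ]
}}

```text
time_s: 22.35
position: [0.4199, 0.1423, 0.005]
tcp_rot: [[-0.786, -0.619, -0.0], [-0.619, 0.786, -0.0], [0.0, 0.0, -1.0]]
force: [-0.1, 0.4, -0.3]
opening: 0.34
grasp_force: 30.0
```

Call:
{"name": "drive_tool", "arguments": {
  "motion": [
    [[0,0,-15],[0,0,0]],
    [[0,0,-30],[0,0,0]],
    [[0,0,-35],[0,0,0]],
    [[0,0,-35],[0,0,0]],
    [[0,0,-25],[0,0,0]]
  ]
}}

```text
time_s: 22.85
position: [0.4201, 0.1423, 0.147]
tcp_rot: [[-0.786, -0.619, 0.002], [-0.619, 0.786, 0.0], [-0.001, -0.001, -1.0]]
force: [0.4, 0.4, -0.0]
opening: 0.343
grasp_force: 30.0
```

Call:
{"name": "drive_tool", "arguments": {
  "motion": [
    [[0,0,0],[0,0,0.13]],
    [[0,0,0],[0,0,0.13]],
    [[0,0,0],[0,0,0.13]],
    [[0,0,0],[0,0,0.13]],
    [[0,0,0],[0,0,0.13]]
  ]
}}

```text
time_s: 23.35
position: [0.4195, 0.1423, 0.145]
tcp_rot: [[-1.0, -0.012, -0.001], [-0.012, 1.0, -0.0], [0.001, -0.0, -1.0]]
force: [0.4, 0.1, -0.3]
opening: 0.342
grasp_force: 30.0
```

Call:
{"name": "drive_tool", "arguments": {
  "motion": [
    [[-14,8,0],[0,0,0]],
    [[-28,17,0],[0,0,0]],
    [[-30,18.5,0],[0,0,0]],
    [[-30,18.5,0],[0,0,0]],
    [[-30,18.5,0],[0,0,0]]
  ]
}}

```text
time_s: 23.85
position: [0.551, 0.2257, 0.1447]
tcp_rot: [[-1.0, -0.017, -0.001], [-0.017, 1.0, -0.0], [0.001, -0.0, -1.0]]
force: [1.0, 0.0, -0.8]
opening: 0.34
grasp_force: 30.0
```

Call:
{"name": "drive_tool", "arguments": {
  "motion": [
    [[-30,18.5,0],[0,0,0]],
    [[-28,17,0],[0,0,0]],
    [[-15,10,0],[0,0,0]],
    [[0,0,0],[0,0,0]],
    [[0,0,0],[0,0,0]]
  ]
}}

```text
time_s: 24.35
position: [0.6214, 0.2715, 0.1441]
tcp_rot: [[-1.0, -0.018, -0.003], [-0.018, 1.0, -0.001], [0.003, -0.001, -1.0]]
force: [-0.8, -0.5, -1.5]
opening: 0.34
grasp_force: 30.0
```

Call:
{"name": "drive_tool", "arguments": {
  "motion": [
    [[-2,0,5],[0,0,0]],
    [[0,0,20],[0,0,0]],
    [[0,0,30],[0,0,0]],
    [[0,0,30],[0,0,0]],
    [[0,0,20],[0,0,0]]
  ]
}}

```text
time_s: 24.85
position: [0.6224, 0.2707, 0.0378]
tcp_rot: [[-1.0, -0.017, -0.004], [-0.017, 1.0, -0.001], [0.004, -0.001, -1.0]]
force: [0.1, 0.0, -0.4]
opening: 0.344
grasp_force: 30.0
```

Call:
{"name": "drive_tool", "arguments": {
  "motion": [
    [[0,0,10],[0,0,0]],
    [[0,0,8],[0,0,0]],
    [[0,0,5],[0,0,0]],
    [[0,0,3],[0,0,0]],
    [[0,0,1],[0,0,0]]
  ]
}}

```text
time_s: 25.35
position: [0.6251, 0.2719, 0.0136]
tcp_rot: [[-1.0, -0.017, 0.001], [-0.017, 1.0, 0.0], [-0.001, 0.0, -1.0]]
force: [-0.1, -0.1, 0.5]
opening: 0.34
grasp_force: 30.0
```

Call:
{"name": "drive_tool", "arguments": {
  "motion": [
    [[0,0,1],[0,0,0]],
    [[0,0,0.5],[0,0,0]],
    [[0,0,0],[0,0,0]]
  ]
}}

```text
time_s: 25.65
position: [0.6249, 0.2719, 0.0119]
tcp_rot: [[-1.0, -0.017, 0.001], [-0.017, 1.0, 0.0], [-0.001, 0.0, -1.0]]
force: [-0.5, -0.2, -0.5]
opening: 0.34
grasp_force: 30.0
```

Call:
{"name": "drive_tool", "arguments": {
  "motion": [
    [[0,0,1],[0,0,0]],
    [[0,0,1],[0,0,0]],
    [[0,0,0.7],[0,0,0]],
    [[0,0,0.3],[0,0,0]],
    [[0,0,0],[0,0,0]]
  ]
}}

```text
time_s: 26.15
position: [0.6247, 0.2719, 0.0091]
tcp_rot: [[-1.0, -0.017, 0.0], [-0.017, 1.0, -0.0], [-0.0, -0.0, -1.0]]
force: [-1.0, -0.1, 4.4]
opening: 0.337
grasp_force: 30.0
```

Call:
{"name": "drive_tool", "arguments": {
  "motion": [
    [[0,0,0],[0,0,0]],
    [[0,0,0],[0,0,0]],
    [[0,0,0],[0,0,0]],
    [[0,0,0],[0,0,0]]
  ],
  "gripper": 0.53
}}

```text
time_s: 26.55
position: [0.6247, 0.2718, 0.0082]
tcp_rot: [[-1.0, -0.017, -0.0], [-0.017, 1.0, -0.0], [0.0, -0.0, -1.0]]
force: [-0.1, -0.5, -0.7]
opening: 0.517
grasp_force: 0.0
```

Call:
{"name": "drive_tool", "arguments": {
  "motion": [
    [[0,0,-5],[0,0,0]],
    [[0,0,-20],[0,0,0]],
    [[0,0,-35],[0,0,0]],
    [[0,0,-40],[0,0,0]],
    [[0,0,-35],[0,0,0]]
  ]
}}

```text
time_s: 27.05
position: [0.6249, 0.2719, 0.1456]
tcp_rot: [[-1.0, -0.017, 0.001], [-0.017, 1.0, 0.0], [-0.001, 0.0, -1.0]]
force: [0.2, 0.3, -0.2]
opening: 0.531
grasp_force: 0.0
```

Call:
{"name": "drive_tool", "arguments": {
  "motion": [
    [[19.5,-28.5,0],[0,0,0]],
    [[19.5,-28.5,0],[0,0,0]],
    [[19.5,-28.5,0],[0,0,0]],
    [[19.5,-28.5,0],[0,0,0]],
    [[19.5,-28.5,0],[0,0,0]]
  ],
  "gripper": 1
}}

```text
time_s: 27.55
position: [0.529, 0.1267, 0.1441]
tcp_rot: [[-1.0, -0.018, 0.001], [-0.018, 1.0, -0.0], [-0.001, -0.0, -1.0]]
force: [-0.0, -0.3, 0.1]
opening: 0.898
grasp_force: 0.0
```

Call:
{"name": "drive_tool", "arguments": {
  "motion": [
    [[19.5,-28.5,0],[0,0,0]],
    [[19.5,-28.5,0],[0,0,0]],
    [[19.5,-28.5,0],[0,0,0]],
    [[19.5,-28.5,0],[0,0,0]],
    [[0,0,0],[0,0,0.111]]
  ]
}}

```text
time_s: 28.05
position: [0.451, 0.0102, 0.1438]
tcp_rot: [[-0.995, 0.1, -0.003], [0.1, 0.995, -0.0], [0.002, -0.001, -1.0]]
force: [0.1, 0.4, 0.9]
opening: 1.003
grasp_force: 0.0
```

Call:
{"name": "drive_tool", "arguments": {
  "motion": [
    [[0,0,0],[0,0,0.111]],
    [[0,0,0],[0,0,0.111]],
    [[0,0,0],[0,0,0.111]],
    [[0,0,0],[0,0,0]],
    [[0,0,0],[0,0,0]]
  ]
}}

```text
time_s: 28.55
position: [0.4538, 0.0123, 0.1438]
tcp_rot: [[-0.911, 0.412, 0.001], [0.412, 0.911, -0.0], [-0.001, 0.0, -1.0]]
force: [-0.0, 0.5, -0.0]
opening: 0.998
grasp_force: 0.0
```

```bash
python3 -c "
from tray import *
st,im,C=look('w6',.016)
tray('w6',st,(40,80,40),(85,255,255),((497,207),(275,203)))
"
```

```text
t 28.55 P [0.4538 0.0123 0.1438] phi 65.7 Rz [ 6.e-04 -2.e-04 -1.e+00]
blob px [251. 311.] ctr [ 0.5723 -0.0426] size [0.215 0.601] ax 65.7 dtool [-130.6   -1.3  138.9]
blob px [262. 184.] ctr [0.4523 0.0105] size [0.064 0.096] ax -25.0 dtool [  0.7  -2.3 138.8]
blob px [ 17. 131.] ctr [ 0.3125 -0.1674] size [0.035 0.051] ax 86.6 dtool [  54.8 -222.   138.8]
blob px [164.  88.] ctr [ 0.3394 -0.0269] size [0.038 0.101] ax -52.3 dtool [ 88.2 -82.8 138.8]
cols 370 402 rows [248 247 247 246 245 245 244 243 243 243 246 248 250 252 254 257 259]
lip ends [0.5471 0.0915 0.028 ] [0.5679 0.1175 0.028 ] yaw -38.8 bay~ [0.6035 0.0675 0.028 ]
tri [ 0.4971 -0.0094  0.1937] 0.1709
tri [0.5667 0.116  0.0303] 0.0019
```

View pics/w6.png

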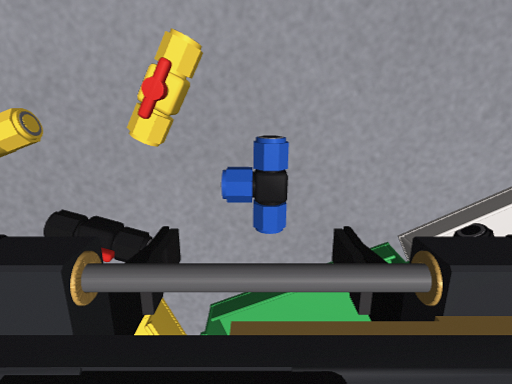

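The tee sits at (262,184) with its branch pointing left along the closing line. The yellow valve at (164,88) is clear of the fingers. I'm grasping it.

Call:
{"name": "drive_tool", "arguments": {
  "motion": [
    [[1,-1.5,20],[0,0,0]],
    [[0,0,30],[0,0,0]],
    [[0,0,30],[0,0,0]],
    [[0,0,25],[0,0,0]],
    [[0,0,15],[0,0,0]]
  ]
}}

```text
time_s: 29.1
position: [0.4516, 0.0115, 0.0219]
tcp_rot: [[-0.911, 0.412, -0.002], [0.412, 0.911, 0.0], [0.002, -0.0, -1.0]]
force: [-0.2, -0.3, -0.6]
opening: 1.0
grasp_force: 0.0
```

Call:
{"name": "drive_tool", "arguments": {
  "motion": [
    [[0,0,8],[0,0,0]],
    [[0,0,6],[0,0,0]],
    [[0,0,4],[0,0,0]],
    [[0,0,1.5],[0,0,0]],
    [[0,0,0],[0,0,0]]
  ]
}}

```text
time_s: 29.6
position: [0.4524, 0.0114, 0.0044]
tcp_rot: [[-0.91, 0.414, 0.001], [0.414, 0.91, -0.0], [-0.001, 0.0, -1.0]]
force: [0.3, 0.4, 0.1]
opening: 0.999
grasp_force: 0.0
```

Call:
{"name": "drive_tool", "arguments": {
  "motion": [
    [[0,0,0],[0,0,0]],
    [[0,0,0],[0,0,0]],
    [[0,0,0],[0,0,0]],
    [[0,0,0],[0,0,0]],
    [[0,0,0],[0,0,0]]
  ],
  "gripper": 0
}}

```text
time_s: 30.1
position: [0.4522, 0.0114, 0.0042]
tcp_rot: [[-0.91, 0.414, 0.0], [0.414, 0.91, -0.0], [-0.0, 0.0, -1.0]]
force: [0.3, 0.1, 2.3]
opening: 0.7
grasp_force: 30.0
```

Call:
{"name": "drive_tool", "arguments": {
  "motion": [
    [[0,0,0],[0,0,0]],
    [[0,0,0],[0,0,0]],
    [[0,0,0],[0,0,0]]
  ]
}}

```text
time_s: 30.4
position: [0.4522, 0.0114, 0.0042]
tcp_rot: [[-0.91, 0.414, 0.0], [0.414, 0.91, -0.0], [-0.0, 0.0, -1.0]]
force: [-1.0, 0.7, 3.4]
opening: 0.701
grasp_force: 30.0
```

Call:
{"name": "drive_tool", "arguments": {
  "motion": [
    [[0,0,-15],[0,0,0]],
    [[0,0,-30],[0,0,0]],
    [[0,0,-35],[0,0,0]],
    [[0,0,-35],[0,0,0]],
    [[0,0,-25],[0,0,0]]
  ]
}}

```text
time_s: 30.9
position: [0.4522, 0.0114, 0.1457]
tcp_rot: [[-0.91, 0.414, 0.001], [0.414, 0.91, -0.0], [-0.001, 0.0, -1.0]]
force: [1.3, -0.1, -1.8]
opening: 0.704
grasp_force: 30.0
```

Call:
{"name": "drive_tool", "arguments": {
  "motion": [
    [[0,0,0],[0,0,-0.13]],
    [[0,0,0],[0,0,-0.13]],
    [[0,0,0],[0,0,-0.13]],
    [[-15,0,0],[0,0,0]],
    [[-28,0,0],[0,0,0]]
  ]
}}

```text
time_s: 31.4
position: [0.4925, 0.0104, 0.1434]
tcp_rot: [[-0.999, 0.037, -0.005], [0.037, 0.999, 0.001], [0.005, 0.001, -1.0]]
force: [0.5, -0.3, -0.7]
opening: 0.698
grasp_force: 30.0
```

Call:
{"name": "drive_tool", "arguments": {
  "motion": [
    [[-28,0,0],[0,0,0]],
    [[-28,0,0],[0,0,0]],
    [[-28,0,0],[0,0,0]],
    [[-26,0,0],[0,0,0]],
    [[0,0,0],[0,0,0]]
  ]
}}

```text
time_s: 31.9
position: [0.6087, 0.0052, 0.1437]
tcp_rot: [[-0.999, 0.037, 0.004], [0.037, 0.999, -0.001], [-0.004, -0.001, -1.0]]
force: [0.4, 0.3, -0.6]
opening: 0.694
grasp_force: 30.0
```

Call:
{"name": "drive_tool", "arguments": {
  "motion": [
    [[0,0,0],[0,0,0]]
  ]
}}

```text
time_s: 32.0
position: [0.6041, 0.0059, 0.1431]
tcp_rot: [[-0.999, 0.037, -0.003], [0.037, 0.999, 0.0], [0.003, 0.0, -1.0]]
force: [0.2, 0.9, -1.5]
opening: 0.697
grasp_force: 30.0
```

```bash
python3 -c "
from tray import *
st,im,C=look('w7',.016)
tray('w7',st,(40,80,40),(85,255,255),((497,207),(275,203)))
"
```

```text
t 32.0 P [0.6041 0.0059 0.1431] phi 87.9 Rz [-2.7e-03  4.0e-04 -1.0e+00]
blob px [237. 267.] ctr [0.687  0.0019] size [0.306 0.598] ax 87.9 dtool [-83.4  -1.  137.8]
blob px [80. 21.] ctr [ 0.4487 -0.1399] size [0.034 0.072] ax 50.7 dtool [ 149.6 -151.5  138.4]
cols 129 389 rows [152 147 146 146 146 146 146 146 147 146 146 147 153]
lip ends [ 0.5582 -0.1053  0.028 ] [0.5672 0.1253 0.028 ] yaw -2.2 bay~ [0.6216 0.0077 0.028 ]
tri [ 0.5565 -0.0959  0.051 ] 0.0016
tri [0.5632 0.113  0.0573] 0.0004
```

View pics/w7.png

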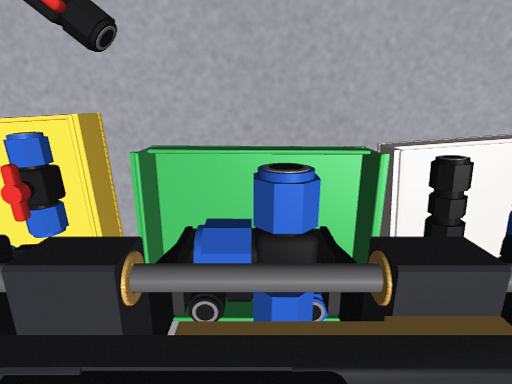

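The tee is held level above the green tray's floor (cols 155–370, lip row ~147), branch to the left. The valve in the yellow tray and the coupler in the white tray are lying flat. I'm lowering the tee.

Call:
{"name": "drive_tool", "arguments": {
  "motion": [
    [[-9,1.5,0],[0,0,0]],
    [[-9,1.5,10],[0,0,0]],
    [[0,0,30],[0,0,0]],
    [[0,0,35],[0,0,0]],
    [[0,0,25],[0,0,0]]
  ]
}}

```text
time_s: 32.55
position: [0.6225, 0.0084, 0.0417]
tcp_rot: [[-0.999, 0.037, -0.002], [0.037, 0.999, 0.0], [0.002, 0.0, -1.0]]
force: [0.4, 1.1, -0.9]
opening: 0.698
grasp_force: 30.0
```

Call:
{"name": "drive_tool", "arguments": {
  "motion": [
    [[0,0,12],[0,0,0]],
    [[0,0,8],[0,0,0]],
    [[0,0,6],[0,0,0]],
    [[0,0,3],[0,0,0]],
    [[0,0,1],[0,0,0]]
  ]
}}

```text
time_s: 33.05
position: [0.6237, 0.008, 0.0146]
tcp_rot: [[-0.999, 0.037, 0.001], [0.037, 0.999, -0.0], [-0.001, -0.0, -1.0]]
force: [0.3, 0.5, -1.2]
opening: 0.7
grasp_force: 30.0
```

Call:
{"name": "drive_tool", "arguments": {
  "motion": [
    [[0,0,1],[0,0,0]],
    [[0,0,0],[0,0,0]]
  ]
}}

```text
time_s: 33.25
position: [0.6235, 0.008, 0.0137]
tcp_rot: [[-0.999, 0.037, 0.001], [0.037, 0.999, -0.0], [-0.001, -0.0, -1.0]]
force: [1.0, -0.3, -1.6]
opening: 0.7
grasp_force: 30.0
```

Call:
{"name": "drive_tool", "arguments": {
  "motion": [
    [[0,0,2],[0,0,0]],
    [[0,0,1],[0,0,0]],
    [[0,0,1],[0,0,0]],
    [[0,0,0.5],[0,0,0]],
    [[0,0,0],[0,0,0]]
  ]
}}

```text
time_s: 33.75
position: [0.623, 0.0081, 0.0084]
tcp_rot: [[-0.999, 0.037, -0.0], [0.037, 0.999, 0.0], [0.0, 0.0, -1.0]]
force: [-0.3, 0.0, -1.1]
opening: 0.698
grasp_force: 30.0
```

Call:
{"name": "drive_tool", "arguments": {
  "motion": [
    [[0,0,0.5],[0,0,0]],
    [[0,0,0.3],[0,0,0]],
    [[0,0,0],[0,0,0]]
  ]
}}

```text
time_s: 34.05
position: [0.6231, 0.0081, 0.0083]
tcp_rot: [[-0.999, 0.037, 0.0], [0.037, 0.999, -0.0], [-0.0, -0.0, -1.0]]
force: [-2.0, 0.3, 3.9]
opening: 0.697
grasp_force: 30.0
```

Call:
{"name": "drive_tool", "arguments": {
  "motion": [
    [[0,0,0],[0,0,0]],
    [[0,0,0],[0,0,0]],
    [[0,0,0],[0,0,0]],
    [[0,0,0],[0,0,0]]
  ],
  "gripper": 0.9
}}

```text
time_s: 34.45
position: [0.6231, 0.0081, 0.0075]
tcp_rot: [[-0.999, 0.037, -0.0], [0.037, 0.999, 0.0], [0.0, 0.0, -1.0]]
force: [-0.2, -1.0, 0.7]
opening: 0.883
grasp_force: 0.0
```

Call:
{"name": "drive_tool", "arguments": {
  "motion": [
    [[0,0,-5],[0,0,0]],
    [[0,0,-20],[0,0,0]],
    [[0,0,-35],[0,0,0]],
    [[0,0,-40],[0,0,0]],
    [[0,0,-35],[0,0,0]]
  ]
}}

```text
time_s: 34.95
position: [0.6232, 0.0081, 0.1447]
tcp_rot: [[-0.999, 0.037, 0.001], [0.037, 0.999, -0.0], [-0.001, -0.0, -1.0]]
force: [1.0, 0.4, 0.2]
opening: 0.9
grasp_force: 0.0
```

Call:
{"name": "drive_tool", "arguments": {
  "motion": [
    [[26,-24,0],[0,0,0]],
    [[26,-24,0],[0,0,0]],
    [[26,-24,0],[0,0,0]],
    [[26,-24,0],[0,0,0]],
    [[26,-24,0],[0,0,0]]
  ],
  "gripper": 1
}}

```text
time_s: 35.45
position: [0.4878, -0.1077, 0.1433]
tcp_rot: [[-0.999, 0.036, 0.001], [0.036, 0.999, -0.001], [-0.001, -0.0, -1.0]]
force: [0.5, 0.6, 0.5]
opening: 0.997
grasp_force: 0.0
```

Call:
{"name": "drive_tool", "arguments": {
  "motion": [
    [[26,-24,0],[0,0,0]],
    [[23,-23,0],[0,0,0.131]],
    [[0,0,0],[0,0,0.131]],
    [[0,0,0],[0,0,0.131]],
    [[0,0,0],[0,0,0.131]]
  ]
}}

```text
time_s: 35.95
position: [0.4379, -0.1527, 0.1432]
tcp_rot: [[-0.843, 0.537, 0.001], [0.537, 0.843, -0.0], [-0.001, 0.0, -1.0]]
force: [0.2, -0.1, 0.1]
opening: 0.998
grasp_force: 0.0
```

Call:
{"name": "drive_tool", "arguments": {
  "motion": [
    [[0,0,0],[0,0,0.131]],
    [[0,0,0],[0,0,0.131]],
    [[0,0,0],[0,0,0.131]],
    [[0,0,0],[0,0,0.131]],
    [[0,0,0],[0,0,0.131]]
  ]
}}

```text
time_s: 36.45
position: [0.4382, -0.1522, 0.1431]
tcp_rot: [[-0.343, 0.94, 0.001], [0.94, 0.343, -0.0], [-0.001, 0.0, -1.0]]
force: [0.3, -0.0, 0.9]
opening: 1.002
grasp_force: 0.0
```

Call:
{"name": "drive_tool", "arguments": {
  "motion": [
    [[0,0,0],[0,0,0.131]],
    [[0,0,0],[0,0,0.131]],
    [[0,0,0],[0,0,0.131]],
    [[0,0,0],[0,0,0.131]],
    [[0,0,0],[0,0,0.131]]
  ]
}}

```text
time_s: 36.95
position: [0.4382, -0.1522, 0.1431]
tcp_rot: [[0.301, 0.954, 0.001], [0.954, -0.301, -0.0], [-0.0, 0.001, -1.0]]
force: [-0.2, 0.9, 0.0]
opening: 0.998
grasp_force: 0.0
```

Call:
{"name": "drive_tool", "arguments": {
  "motion": [
    [[0,0,0],[0,0,0.131]],
    [[0,0,0],[0,0,0.131]],
    [[0,0,0],[0,0,0.131]],
    [[0,0,0],[0,0,0]],
    [[0,0,0],[0,0,0]]
  ]
}}

```text
time_s: 37.45
position: [0.4381, -0.1522, 0.143]
tcp_rot: [[0.637, 0.771, 0.0], [0.771, -0.637, -0.0], [0.0, 0.0, -1.0]]
force: [0.1, -0.1, -0.4]
opening: 1.001
grasp_force: 0.0
```

```bash
python3 -c "
from h import *
look('w8',.016)
"
```

```text
t 37.45 P [ 0.4381 -0.1522  0.143 ] phi -39.5 Rz [ 3.e-04 -3.e-04 -1.e+00]
blob px [255. 187.] ctr [ 0.4352 -0.1546] size [0.033 0.104] ax 48.6 dtool [ -3.7  -0.8 138. ]
blob px [ 84. 150.] ctr [ 0.3374 -0.0235] size [0.038 0.109] ax -52.1 dtool [  35.1 -159.7  137.9]
blob px [313. 255.] ctr [ 0.4126 -0.1828] size [0.396 0.6  ] ax -39.6 dtool [-39.8  -0.3 138. ]
blob px [335.  17.] ctr [ 0.5805 -0.0881] size [0.036 0.082] ax -39.6 dtool [140.1  68.9 138. ]
```

View pics/w8.png

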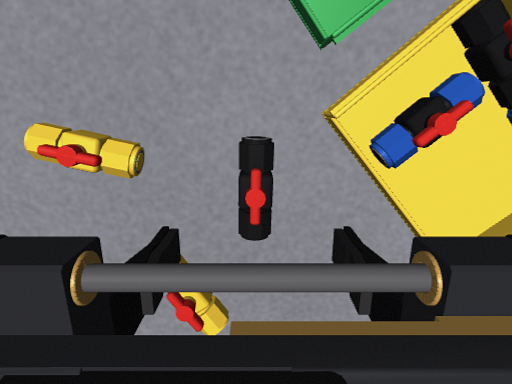

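The black valve is centred at (255,187) with its lever aligned. The yellow look-alikes at (84,150) and (200,305) are clear. I'm grasping it and carrying it to the yellow tray.

Call:
{"name": "drive_tool", "arguments": {
  "motion": [
    [[-1,-0.5,20],[0,0,0]],
    [[0,0,30],[0,0,0]],
    [[0,0,30],[0,0,0]],
    [[0,0,25],[0,0,0]],
    [[0,0,14],[0,0,0]]
  ]
}}

```text
time_s: 38.0
position: [0.4364, -0.1523, 0.022]
tcp_rot: [[0.637, 0.771, -0.002], [0.771, -0.637, 0.001], [-0.0, -0.002, -1.0]]
force: [-0.3, -0.1, 0.2]
opening: 0.999
grasp_force: 0.0
```

Call:
{"name": "drive_tool", "arguments": {
  "motion": [
    [[0,0,8],[0,0,0]],
    [[0,0,6],[0,0,0]],
    [[0,0,4],[0,0,0]],
    [[0,0,1],[0,0,0]],
    [[0,0,0],[0,0,0]]
  ]
}}

```text
time_s: 38.5
position: [0.4373, -0.1528, 0.0051]
tcp_rot: [[0.639, 0.769, 0.001], [0.769, -0.639, -0.0], [0.0, 0.001, -1.0]]
force: [-1.0, 0.0, -0.1]
opening: 0.999
grasp_force: 0.0
```

Call:
{"name": "drive_tool", "arguments": {
  "motion": [
    [[0,0,0],[0,0,0]],
    [[0,0,0],[0,0,0]],
    [[0,0,0],[0,0,0]],
    [[0,0,0],[0,0,0]],
    [[0,0,0],[0,0,0]]
  ],
  "gripper": 0
}}

```text
time_s: 39.0
position: [0.4371, -0.1527, 0.0048]
tcp_rot: [[0.639, 0.769, 0.0], [0.769, -0.639, -0.0], [0.0, 0.0, -1.0]]
force: [-0.3, 0.4, -0.4]
opening: 0.629
grasp_force: 0.0
```

Call:
{"name": "drive_tool", "arguments": {
  "motion": [
    [[0,0,0],[0,0,0]],
    [[0,0,0],[0,0,0]],
    [[0,0,0],[0,0,0]],
    [[0,0,0],[0,0,0]],
    [[0,0,0],[0,0,0]]
  ]
}}

```text
time_s: 39.5
position: [0.437, -0.1526, 0.0047]
tcp_rot: [[0.639, 0.769, -0.0], [0.769, -0.639, 0.0], [-0.0, -0.0, -1.0]]
force: [-0.4, 0.6, 0.6]
opening: 0.365
grasp_force: 29.9
```

Call:
{"name": "drive_tool", "arguments": {
  "motion": [
    [[0,0,-15],[0,0,0]],
    [[0,0,-30],[0,0,0]],
    [[0,0,-35],[0,0,0]],
    [[0,0,-35],[0,0,0]],
    [[0,0,-25],[0,0,0]]
  ]
}}

```text
time_s: 40.0
position: [0.4372, -0.1526, 0.1466]
tcp_rot: [[0.639, 0.769, 0.001], [0.769, -0.639, -0.001], [0.0, 0.001, -1.0]]
force: [-0.3, -0.0, -0.7]
opening: 0.367
grasp_force: 29.9
```

Call:
{"name": "drive_tool", "arguments": {
  "motion": [
    [[0,0,0],[0,0,0.122]],
    [[0,0,0],[0,0,0.122]],
    [[0,0,0],[0,0,0.122]],
    [[0,0,0],[0,0,0.122]],
    [[0,0,0],[0,0,0.122]]
  ]
}}

```text
time_s: 40.5
position: [0.4366, -0.1523, 0.1445]
tcp_rot: [[0.966, 0.26, -0.001], [0.26, -0.966, 0.001], [-0.001, -0.001, -1.0]]
force: [0.5, -0.3, -1.2]
opening: 0.364
grasp_force: 29.8
```

Call:
{"name": "drive_tool", "arguments": {
  "motion": [
    [[0,0,0],[0,0,0.122]],
    [[0,0,0],[0,0,0.122]],
    [[13,11,0],[0,0,0]],
    [[26,23,0],[0,0,0]],
    [[28,26,0],[0,0,0]]
  ]
}}

```text
time_s: 41.0
position: [0.505, -0.2105, 0.1444]
tcp_rot: [[1.0, 0.024, -0.002], [0.024, -1.0, 0.002], [-0.002, -0.002, -1.0]]
force: [0.4, -0.8, -0.8]
opening: 0.367
grasp_force: 29.9
```

Call:
{"name": "drive_tool", "arguments": {
  "motion": [
    [[28,26,0],[0,0,0]],
    [[28,26,0],[0,0,0]],
    [[28,23.5,0],[0,0,0]],
    [[0,0,0],[0,0,0]],
    [[0,0,0],[0,0,0]]
  ]
}}

```text
time_s: 41.5
position: [0.5906, -0.2842, 0.1436]
tcp_rot: [[1.0, 0.023, -0.002], [0.023, -1.0, 0.002], [-0.002, -0.002, -1.0]]
force: [-0.1, 0.5, -1.2]
opening: 0.365
grasp_force: 29.9
```

```bash
python3 -c "
from h import *
st,im,C=look('w9',.016)
top=cv2.cvtColor(capture('top'),cv2.COLOR_RGB2BGR);cv2.imwrite('pics/m9.png',np.hstack([im[:,:],cv2.resize(top[95:260,120:320],(288,238))[:,:].copy() if 0 else cv2.copyMakeBorder(cv2.resize(top[95:260,120:380],(288,183)),0,201,0,0,0)]))
"
```

```text
t 41.5 P [ 0.5906 -0.2842  0.1436] phi -88.7 Rz [-0.0022  0.0016 -1.    ]
blob px [235. 248.] ctr [ 0.5248 -0.2848] size [0.347 0.602] ax -88.6 dtool [-65.4  -0.8 138.7]
blob px [ 31. 123.] ctr [ 0.6381 -0.0831] size [0.067 0.182] ax -11.7 dtool [  52.6 -199.7  138.8]
```

View pics/m9.png

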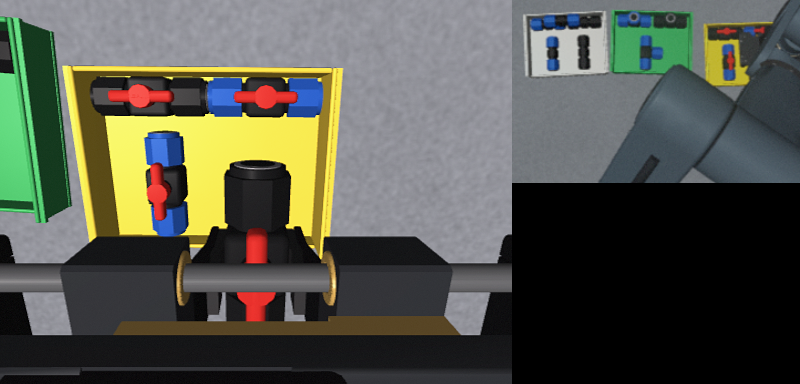

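The blue valve lies at (165,185), clear of both stock and walls, and the black valve hangs at the right side of the tray. The couplers and tee are well placed in the top view. I'm lowering the black valve.

Call:
{"name": "drive_tool", "arguments": {
  "motion": [
    [[0,0,10],[0,0,0]],
    [[0,0,25],[0,0,0]],
    [[0,0,30],[0,0,0]],
    [[0,0,25],[0,0,0]],
    [[0,0,15],[0,0,0]]
  ]
}}

```text
time_s: 42.1
position: [0.5891, -0.2828, 0.0372]
tcp_rot: [[1.0, 0.024, -0.004], [0.024, -1.0, 0.003], [-0.004, -0.003, -1.0]]
force: [-0.6, 0.3, -2.0]
opening: 0.364
grasp_force: 29.9
```

Call:
{"name": "drive_tool", "arguments": {
  "motion": [
    [[0,0,10],[0,0,0]],
    [[0,0,8],[0,0,0]],
    [[0,0,4],[0,0,0]],
    [[0,0,2],[0,0,0]],
    [[0,0,1],[0,0,0]]
  ]
}}

```text
time_s: 42.6
position: [0.5917, -0.2848, 0.0153]
tcp_rot: [[1.0, 0.024, 0.001], [0.024, -1.0, -0.001], [0.001, 0.001, -1.0]]
force: [-0.9, -0.1, -1.9]
opening: 0.365
grasp_force: 29.9
```

Call:
{"name": "drive_tool", "arguments": {
  "motion": [
    [[0,0,1],[0,0,0]],
    [[0,0,0],[0,0,0]]
  ]
}}

```text
time_s: 42.8
position: [0.5915, -0.2847, 0.0142]
tcp_rot: [[1.0, 0.024, 0.001], [0.024, -1.0, -0.0], [0.001, 0.0, -1.0]]
force: [0.2, 1.1, -1.5]
opening: 0.365
grasp_force: 29.9
```

Call:
{"name": "drive_tool", "arguments": {
  "motion": [
    [[0,0,2],[0,0,0]],
    [[0,0,1],[0,0,0]],
    [[0,0,1],[0,0,0]],
    [[0,0,0.7],[0,0,0]],
    [[0,0,0],[0,0,0]]
  ]
}}

```text
time_s: 43.3
position: [0.5912, -0.2844, 0.0089]
tcp_rot: [[1.0, 0.024, -0.0], [0.024, -1.0, 0.0], [-0.0, -0.0, -1.0]]
force: [-0.4, -0.3, -1.4]
opening: 0.365
grasp_force: 29.9
```

Call:
{"name": "drive_tool", "arguments": {
  "motion": [
    [[0,0,0.4],[0,0,0]],
    [[0,0,0],[0,0,0]]
  ]
}}

```text
time_s: 43.5
position: [0.5912, -0.2845, 0.0088]
tcp_rot: [[1.0, 0.024, -0.0], [0.024, -1.0, -0.0], [-0.0, 0.0, -1.0]]
force: [0.2, 0.6, -0.6]
opening: 0.369
grasp_force: 29.9
```

Call:
{"name": "drive_tool", "arguments": {
  "motion": [
    [[0,0,0],[0,0,0]],
    [[0,0,0],[0,0,0]],
    [[0,0,0],[0,0,0]],
    [[0,0,0],[0,0,0]]
  ],
  "gripper": 0.55
}}

```text
time_s: 43.9
position: [0.5914, -0.2846, 0.0088]
tcp_rot: [[1.0, 0.024, 0.0], [0.024, -1.0, -0.0], [0.0, 0.0, -1.0]]
force: [0.7, -0.0, -0.6]
opening: 0.537
grasp_force: 0.0
```

Call:
{"name": "drive_tool", "arguments": {
  "motion": [
    [[0,0,-5],[0,0,0]],
    [[0,0,-20],[0,0,0]],
    [[0,0,-35],[0,0,0]],
    [[0,0,-40],[0,0,0]],
    [[0,0,-45],[0,0,0]]
  ]
}}

```text
time_s: 44.4
position: [0.5905, -0.284, 0.1544]
tcp_rot: [[1.0, 0.024, -0.002], [0.024, -1.0, 0.001], [-0.002, -0.001, -1.0]]
force: [0.9, -0.5, -0.2]
opening: 0.548
grasp_force: 0.0
```

Call:
{"name": "drive_tool", "arguments": {
  "motion": [
    [[-30,0,-5],[0,0,0]],
    [[-40,0,0],[0,0,0]],
    [[-40,0,0],[0,0,0]],
    [[-40,0,0],[0,0,0]],
    [[-30,0,0],[0,0,0]]
  ]
}}

```text
time_s: 44.9
position: [0.409, -0.2881, 0.1591]
tcp_rot: [[1.0, 0.024, -0.001], [0.024, -1.0, 0.0], [-0.001, -0.0, -1.0]]
force: [-0.0, -0.1, 0.3]
opening: 0.545
grasp_force: 0.0
```

Call:
{"name": "drive_tool", "arguments": {
  "motion": [
    [[0,0,0],[0,0,0]],
    [[0,0,0],[0,0,0]]
  ]
}}

```text
time_s: 45.1
position: [0.4114, -0.2894, 0.1593]
tcp_rot: [[1.0, 0.022, 0.001], [0.022, -1.0, -0.001], [0.001, 0.001, -1.0]]
force: [0.2, -0.6, 0.2]
opening: 0.551
grasp_force: 0.0
```

```bash
python3 -c "
from h import *
t=cv2.cvtColor(capture('top'),cv2.COLOR_RGB2BGR);s=cv2.cvtColor(capture('side'),cv2.COLOR_RGB2BGR)
a=cv2.resize(t[95:260,70:430],(655,300),interpolation=2);b=cv2.resize(s[120:310,170:410],(379,300),interpolation=2)
cv2.imwrite('pics/m10.png',np.vstack([a,cv2.copyMakeBorder(b,0,0,0,276,0)]))
"
```

```text
(no output)
```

View pics/m10.png

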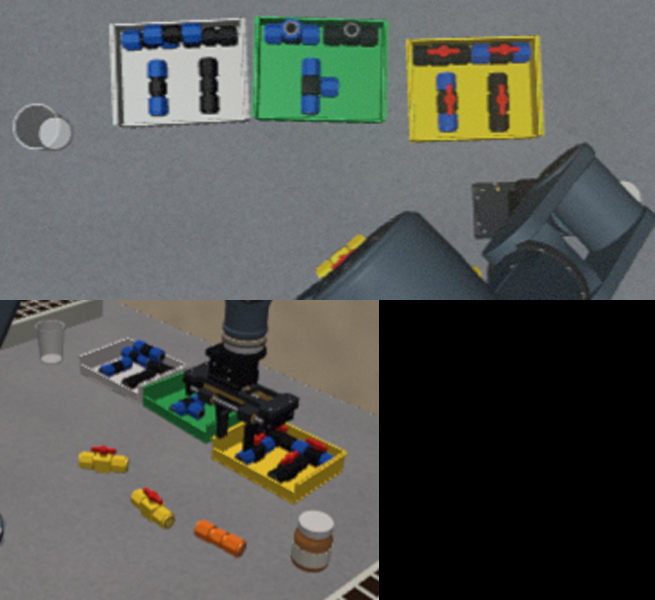

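All five fittings lie flat in their trays: couplers at (157,87) and (208,85), the tee at (318,85), and valves at (447,102) and (498,102). The cup and jar are still standing, the look-alikes are undisturbed, and the gripper is free.

```bash
python3 -c "
from rig import *
print(hand_in())"
```

```text
the job is handed in; nothing more can be done
None
```

The job is handed in: both couplers, both valves and the tee lie flat on the free floor of their own trays, and the cup, jar and look-alikes were left where they stood, at about 45 s of the 115 s limit.

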